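Change the dust screen of the valve tester

ROBOT

A 7-joint arm with a two-finger parallel gripper is mounted at the origin on a cart in front of the work surface, level with it; the furniture and walls round the work are solid. World frame = base frame: x ahead of the robot, y to its left, z up, the work surface at z = 0. Lengths are in mm, angles in rad, forces in N, time in s.
With the tool pointing down it reaches from about 400 to 750 mm from the base axis. Payload 19.5 kg.
Tool frame: the origin (TCP) lies midway between the tips of the shut fingers; the grasp point (between the pads) lies 19 mm behind it; z points along the fingers, y is the line along which they close (so a half turn about z gives the same grasp; the last joint's range is limited). The gripper opens to 85 mm and grips with 20 to 120 N. Pads are 22 mm wide; open, the fingers measure 114 mm over their backs; the gripper's body (76 mm by 85 mm) begins 54 mm behind the grasp point. The pads swing forward as they close: fully open they stand 13 mm farther back than shut.
Start: joints at [-1.356, 0.707, -0.028, 1.485, 0.022, 0.951, -0.075], TCP at [146.031, 556.12, 231.268] pointing down, gripper open.
Joint ranges: [-2.71, 2.71], [-0.32, 2.16], [-1.57, 1.52], [0, 2.45], [-1.46, 4.6], [0, 2.02], [-2.83, 2.83]. Speed limits (rad/s): [1.89, 1.89, 2.57, 2.57, 3.01, 3.01, 3.01].

INTERFACE

Orientations are given as a rotation vector (axis times angle).
In Python, from rig import * gives the robot as it stands.
- The arm moves only by the tool move_arm, never from a script. Its arguments are lists of equal length, an entry for each row: "dp": the shift along the tool's x, y, z in units of 50 mm (1.0 is 50 mm), a list of three; "turn": the turn about the tool's z in units of 10 degrees (1.0 is 10 degrees). In form: {"dp": [[tx, ty, tz], ...], "turn": [turn, ...]}. A call has 1 to 12 rows; each row is the pose to reach, as a shift and turn from the pose commanded when the call began, along the tool's axes at that moment; what a row does not reach only later rows make up. A row lasts 1/8 s, in which the tool goes at most 62.5 mm and 10.7 degrees, less where a joint would pass 70% of its speed; a pose out of reach is approached as far as the arm can. A call with a gripper value outside its range is refused whole. "gripper" is the finger opening in mm, from 0 to 85.4, set as the call begins (left out, the last holds). The fingers move at their own pace and stop on an object; "grip_force" is the grip in N (left out, the last holds). Time passes only in rows, so rows that repeat a pose let the fingers close. It gives the time, the measured TCP pose, the force, the opening and the grip force at its end, in the units of the state.
- sense(): the state, without advancing time (a new reading comes with each control period).
- read_camera(name): name is "scene" or "top" or "wrist"; returns a dict with "pixels" (480x640x3 uint8, blue, green, red), "depth" (480x640 float32, mm along the optical axis (not along the pixel's ray), 0 where there is no reading), "K" (3x3 intrinsics, pixels), "k1" (the pictures are not rectified: a ray, as slopes to the right and down, at radius r is drawn at 1 + k1 r^2 times it, then the intrinsics apply), "R" (3x3) and "t" (3): a world point X has camera coordinates R X + t. Camera axes: x right, y down, z forward; pixel columns grow to the right and rows downward; lengths in mm; the calibration is good to about 2 mm. A picture is of the moment at which its call begins.
- job_done(): hands the job in; it is judged then, once.
The state is a dict: "time_s": time; "joint_positions": joint angles; "joint_velocities": joint speeds; "effort": joint torques, N m; "tcp_pos": TCP position; "eef_rot": TCP orientation; "ft_force": force on the tool from outside, world axes, zero at the start; "wrist_torque": the same for the moment, N m; "opening": opening from 0.0 (shut) to 1.0 (fully open); "grasp_force": force on a finger pad.
Only numpy, scipy, OpenCV 4.12 (cv2) and the standard library are available. Lean on these libraries where they do the work, as an engineer would, in place of code of your own. Each camera call takes 0.05 s, during which the arm holds its last target. There are 200 camera calls.

TASK

The dust screen under the grey valve tester is clogged, and two solenoid valves stand in front of its slot. Stand both valves on the black rubber mat first, then draw the dirty screen cassette (black pull) out of the slot, straight and level, and lay it flat in the steel wash tray; slide the clean cassette (blue pull) fully home into the slot in its place. Then put each valve back on its own spot where it stood, upright and lengthwise to the slot as before, and leave the brass tee where it is.

Things in the scene. Friction and masses are not known exactly. Their poses are not given: they have to be found in the camera images.
- tester: Valve tester, fixed: grey enclosure 86 (x) x 112 (y) x 57 mm high, black front panel at x = -43 mm. Origin: centre of underside, on the work surface. Below it a level channel along x, open at the front, 75 mm wide, 12 high, floored by the work surface; its first 12 mm flare to 92 wide. A cassette fully home has its origin at x = -4, y = 0, z = 0 mm here, axes parallel, bezel against the front.
- old_cassette: Dirty cassette (black pull, brown screen), loose, 100 g, home in the channel at the start. Frame 78 (x) x 72 (y) x 10 mm; origin: centre of its underside. Front bezel 84 wide, 18 high at x = -43 to -39 mm; before it an upright pull 12 mm thick (y), x = -69 to -43, z = 2 to 42: grip it (45 N) across y at x = -56, z = 28. Slides on the work surface; free when drawn 80 mm to -x.
- new_cassette: Clean cassette (blue pull, white screen), loose, 100 g, lying flat on the work surface, pull (-x) roughly towards the robot. Same shape, size, origin and axes as the dirty one.
- valve_blue: Solenoid valve, blue coil, black base, loose, 0.12 to 0.26 kg, upright, y axis along the tester's -x (coil to the robot). Base x = -18 to 24, y = -58 to 58, 38 mm high; origin: centre of underside. Coil at x = 3, y = 32: 38 (x) x 37 (y) mm, z = 38 to 84, narrower on top up to 114; grip it firmly (60 N) across x at y = 27, z = 62. A connector at y = -45 reaches z = 69.
- valve_black: Solenoid valve, black coil, white base, loose, 0.12 to 0.26 kg, upright beside the other, turned like it, on either side. Base x = -17 to 23, y = -55 to 55, 36 mm high; origin: centre of underside. Coil at x = 3, y = 30: 36 (x) x 35 (y) mm, z = 36 to 80, narrower on top up to 109; grip it firmly (60 N) across x at y = 25, z = 60. A connector at y = -43 reaches z = 66.
- mat: Black ribbed rubber mat, fixed: 170 (x) x 160 (y) x 3 mm; origin: centre of underside, top at z = 3 mm. Both valves fit on it, lengthwise along x, side by side at y = +40 and -40 mm.
- tray: Shallow steel wash tray, fixed: outside 160 (x) x 120 (y) mm, inside 154 x 114, floor 3 mm thick, rim 17 mm high; origin: centre of underside. A cassette with its origin at x = +15, y = 0 mm here, x axes parallel, lies in the middle, pull and all.
- tee: Brass pipe tee 56 x 66 x 45 mm, loose, a bystander on the work surface. Origin: centre of its underside.

How it is judged (in metres and radians):
On the way, in this order (a step that is already met when the one before it is completed fails the run):
1. both valves stand on the mat, the dirty cassette still in the channel (x of valve_blue in the frame of mat between -0.08 and 0.08 m and y of valve_blue in the frame of mat between -0.075 and 0.075 m and angle between each of valve_blue, valve_black's own z axis and vertical below 0.1 rad and z of each of valve_blue, valve_black in the frame of mat below 0.008 m and linear speed of each of valve_blue, valve_black below 0.02 m/s and x of valve_black in the frame of mat between -0.08 and 0.08 m and y of valve_black in the frame of mat between -0.075 and 0.075 m and x of old_cassette in the frame of tester above -0.04 m and horizontal distance between old_cassette and tester below 0.04 m), for 0.2 s.
2. the dirty cassette lies flat in the wash tray (x of old_cassette in the frame of tray between -0.05 and 0.05 m and y of old_cassette in the frame of tray between -0.035 and 0.035 m and z of old_cassette in the frame of tray below 0.008 m and angle between old_cassette's own z axis and vertical below 0.08 rad and linear speed of old_cassette below 0.02 m/s), for 0.2 s.
3. the clean cassette is fully home in the channel, both valves still on the mat (x of new_cassette in the frame of tester between -0.009 and 0.01 m and y of new_cassette in the frame of tester between -0.005 and 0.005 m and angle between the x axis of new_cassette and the x axis of tester, either way round below 0.06 rad and height (world z) of new_cassette below 0.006 m and angle between new_cassette's own z axis and vertical below 0.06 rad and linear speed of each of new_cassette, valve_blue, valve_black below 0.02 m/s and x of valve_blue in the frame of mat between -0.08 and 0.08 m and y of valve_blue in the frame of mat between -0.075 and 0.075 m and angle between each of valve_blue, valve_black's own z axis and vertical below 0.1 rad and z of each of valve_blue, valve_black in the frame of mat below 0.008 m and x of valve_black in the frame of mat between -0.08 and 0.08 m and y of valve_black in the frame of mat between -0.075 and 0.075 m), for 0.2 s.
At the end, for the whole second after the job is handed in: Dirty cassette flat in the tray (origin within 50 mm along, 35 mm across of its centre); clean cassette home within 5 mm, level and in line; each valve upright within 15 mm of where it stood at the start, lengthwise to the slot within 0.3 rad; all released and at rest (all of step 2 and x of new_cassette in the frame of tester between -0.009 and 0.01 m and y of new_cassette in the frame of tester between -0.005 and 0.005 m and angle between the x axis of new_cassette and the x axis of tester, either way round below 0.06 rad and height (world z) of new_cassette below 0.006 m and angle between new_cassette's own z axis and vertical below 0.06 rad and distance of each of valve_blue, valve_black from where it was at the start of the episode below 0.015 m and angle between each of valve_blue, valve_black's own z axis and vertical below 0.08 rad and angle between the y axis of each of valve_blue, valve_black and the x axis of tester, either way round below 0.3 rad and linear speed of each of new_cassette, valve_blue, valve_black below 0.02 m/s); the robot touches nothing.
It fails at once if the dirty cassette is tilted (over 0.2 rad) while still in the channel (horizontal distance between old_cassette and tester below 0.06 m and angle between old_cassette's own z axis and vertical above 0.2 rad).
It fails at once if a valve tips over (over 0.7 rad) (angle between any of valve_blue, valve_black's own z axis and vertical above 0.7 rad).
It fails at once if the brass tee is moved more than 25 mm (distance of tee from where it was at the start of the episode above 0.025 m).
It also fails if it takes over 141 s, if anything falls off the work surface, if the arm or the gripper's body presses on something with over 40 N, if the wrist force passes 120 N, or if a joint passes its speed limit or range.

## Working session

There is one attempt and no reset: what is moved stays moved. The work goes in short steps, Python scripts to look and compute and a tool call to move; the robot and the scene stay as the last step left them, time stands still between calls to the robot, and variables do not carry over. Pictures are saved under pics/ and viewed, at most 14 in all, crops included, and the job is handed in when it is done.

Besides the shell and the picture viewer there is one more tool, called after "Emit:" by a JSON object that holds its "fn" and its "kwargs". move_arm: Moves the arm, as the interface text tells. Its arguments: {"type":"object","properties":{"dp":{"type":"array","items":{"type":"array","items":{"type":"number"}}},"turn":{"type":"array","items":{"type":"number"}},"gripper":{"type":"number"},"grip_force":{"type":"number"}},"required":["dp","turn"]}

```bash
ls; mkdir -p pics; cat > h.py <<'E'
from rig import *
import numpy as np, cv2
from scipy.spatial.transform import Rotation as Rn
def snap(name,fn):
    c=read_camera(name); cv2.imwrite('pics/'+fn+'.png',c['pixels']); np.savez('pics/'+fn+'.npz',**{k:np.array(v) for k,v in c.items()}); return c
def load(fn): return dict(np.load('pics/'+fn+'.npz'))
def cloud(c):
    K=c['K'];h,w=c['depth'].shape
    u,v=np.meshgrid(np.arange(w),np.arange(h))
    xd=(u-K[0,2])/K[0,0]; yd=(v-K[1,2])/K[1,1]
    x,y=xd.copy(),yd.copy()
    for _ in range(10):
        s=1+float(c['k1'])*(x*x+y*y); x,y=xd/s,yd/s
    d=c['depth'].astype(float)
    P=np.stack([x*d,y*d,d],-1)
    W=(P-c['t'])@c['R']
    W[d==0]=np.nan
    return W
E
python3 - <<'E'
from h import *
s=sense(); print({k:np.round(v,3) for k,v in s.items()}); print(Rn.from_rotvec(s['eef_rot']).as_matrix().round(3))
for n in ['top','scene']:
    c=snap(n,n+'0'); print(n,c['K'][0,0],c['k1'],(-c['R'].T@c['t']).round(0),c['R'][2].round(2))
E
```

```text
pics
{'time_s': np.float64(0.0), 'joint_positions': array([-1.356,  0.707, -0.028,  1.485,  0.022,  0.951, -0.075]), 'joint_velocities': array([ 0.001, -0.001,  0.001, -0.001,  0.001,  0.002,  0.001]), 'effort': array([ 0.0000e+00, -8.8322e+01,  1.2350e+00, -2.3617e+01,  1.7000e-02,
        7.0000e-03,  0.0000e+00]), 'tcp_pos': array([145.969, 555.915, 230.832]), 'eef_rot': array([-4.020e-01, -3.116e+00,  2.000e-03]), 'ft_force': array([ 0.839,  0.934, -0.218]), 'wrist_torque': array([-0.012, -0.015, -0.017]), 'grasp_force': np.float64(0.0), 'opening': np.float64(0.996)}
[[-0.967  0.254 -0.   ]
 [ 0.254  0.967 -0.001]
 [-0.    -0.001 -1.   ]]
top 436.2625870049668 -0.04791391602208282 [440. -14. 950.] [ 0.1  -0.03 -0.99]
scene 622.2989174765737 -0.20323980336181754 [-1.000e+00 -7.570e+02  1.142e+03] [ 0.38  0.52 -0.76]
```

View pics/top0.png

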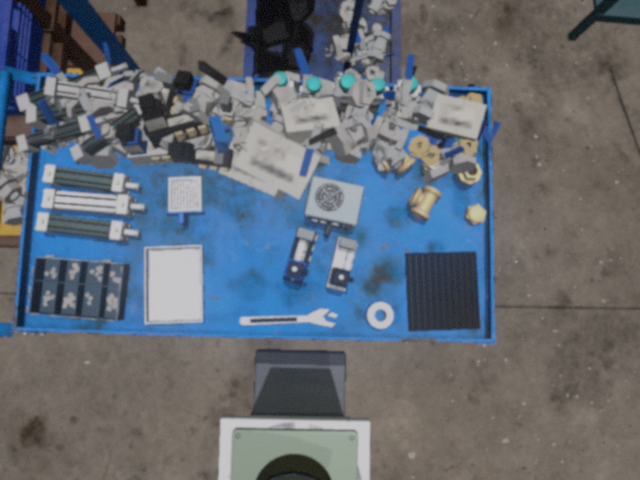

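View pics/scene0.png

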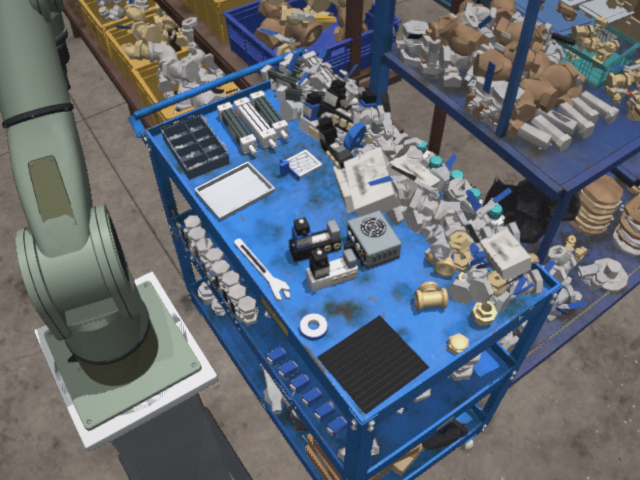

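The top view (image up = +x, left = +y) shows the tester at about (333,203), blue valve (300,255), black valve (341,263), clean cassette (185,197), tray (174,284), mat (443,290) and tee (424,203). Next I'll measure in the depth clouds.

```bash
python3 - <<'E'
from h import *
c=load('top0'); W=cloud(c)
def box(u0,v0,u1,v1,z0,z1,name,cc=None):
    c2=load(cc) if cc else c; X=cloud(c2) if cc else W
    r=X[v0:v1,u0:u1].reshape(-1,3); r=r[(r[:,2]>z0)&(r[:,2]<z1)]
    (cx,cy),(a,b),th=cv2.minAreaRect(r[:,:2].astype(np.float32))
    print(name,cc,len(r),'c',round(cx,1),round(cy,1),'size',round(a,1),round(b,1),'th',round(th,2),'z',np.median(r[:,2]).round(1))
print('table z',[np.round(W[v,u],1) for u,v in [(250,220),(270,290),(400,250),(215,230),(130,150)]])
box(295,165,370,240,50,64,'tester')
box(135,235,215,330,-4,25,'trayall'); box(140,240,210,328,10,25,'rim')
box(150,165,215,230,5,15,'newcas'); box(150,165,215,230,22,50,'newpull')
box(398,245,488,335,1.5,8,'mat')
box(280,225,320,292,25,45,'bluebase');box(280,225,320,292,75,90,'bluecoil');box(280,225,320,292,95,125,'bluetop')
box(322,232,362,296,25,42,'blackbase');box(322,232,362,296,70,86,'blackcoil');box(322,232,362,296,95,125,'blacktop')
box(405,180,445,225,15,60,'tee')
img=c['pixels'][150:310,140:370]; 
a=cv2.resize(c['pixels'][160:305,270:370],None,fx=5.5,fy=5.5,interpolation=cv2.INTER_CUBIC)[:600]
s=load('scene0'); b=cv2.resize(s['pixels'][200:300,260:410],(800,533),interpolation=cv2.INTER_CUBIC)
cv2.imwrite('pics/a.png',a[:,:550]); cv2.imwrite('pics/b.png',b)
E
```

```text
table z [array([574. , 110.9,  -1.4]), array([422.6,  61.7,  -3.3]), array([ 517.3, -220.6,   -1.2]), array([ 5.496e+02,  1.862e+02, -3.000e-01]), array([698.3, 349.4,  85. ])]
tester None 2225 c 599.2 -54.0 size 135.7 153.1 th 79.2 z 56.3
trayall None 7335 c 434.9 269.4 size 205.5 174.0 th 2.59 z 0.6
rim None 705 c 430.3 266.6 size 165.5 125.3 th 2.81 z 14.8
newcas None 951 c 611.2 253.2 size 106.6 85.6 th 1.13 z 7.4
newpull None 113 c 624.6 233.5 size 39.3 136.2 th 62.46 z 39.4
mat None 4166 c 434.3 -316.4 size 194.9 201.5 th 1.0 z 3.0
bluebase None 561 c 497.4 -0.5 size 44.5 115.3 th 75.1 z 36.7
bluecoil None 104 c 467.2 8.6 size 37.7 37.6 th 75.64 z 81.8
bluetop None 280 c 465.5 2.7 size 41.8 29.3 th 74.99 z 107.3
blackbase None 536 c 487.4 -74.8 size 73.5 111.5 th 77.47 z 35.1
blackcoil None 99 c 453.9 -81.5 size 35.0 35.9 th 77.59 z 77.9
blacktop None 244 c 452.5 -87.7 size 39.9 27.9 th 76.99 z 102.3
tee None 703 c 631.7 -269.9 size 54.8 86.7 th 61.6 z 37.3
```

```bash
python3 - <<'E'
import cv2
c=cv2.imread('pics/top0.png');cv2.imwrite('pics/a2.png',cv2.resize(c[170:300,280:370],None,fx=4.6,fy=4.6,interpolation=cv2.INTER_CUBIC))
E
```

```text
(no output)
```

View pics/a2.png

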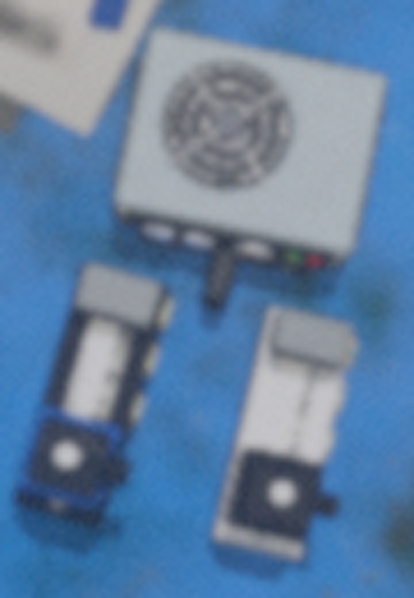

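The crop shows the tester's front edge from (115,210) to (350,255), with the black pull at (215,285) between the valves. Both valves are coil-down and yawed like the tester. Next I'll fit cleaner outlines.

```bash
cat >> h.py <<'E'
def fit(c,W,roi,z0,z1,name,L=None):
    u0,v0,u1,v1=roi; Z=W[v0:v1,u0:u1,2]
    m=((Z>z0)&(Z<z1)).astype(np.uint8); m=cv2.medianBlur(m,3)
    n,l,st,_=cv2.connectedComponentsWithStats(m,connectivity=4)
    k=1+np.argmax(st[1:,4]); r=W[v0:v1,u0:u1][l==k]
    (cx,cy),(a,b),th=cv2.minAreaRect(r[:,:2].astype(np.float32))
    # refine: percentile-extents centre
    if th>45: th-=90; a,b=b,a
    R=Rn.from_euler('z',th,degrees=True).as_matrix()[:2,:2]; q=r[:,:2]@R
    lo,hi=np.percentile(q,1,axis=0),np.percentile(q,99,axis=0); cc=R@((lo+hi)/2)
    print(name,len(r),'c',cc.round(1),'size',(hi-lo).round(1),'yaw',round(th,2),'z',np.median(r[:,2]).round(1)); return cc,th
E
python3 - <<'E'
from h import *
c=load('top0'); W=cloud(c)
f=lambda *a: fit(c,W,*a)
f((295,165,370,240),52,62,'tester')
f((140,240,210,328),-9,30,'x'); f((140,240,210,328),10,25,'rim')
f((150,165,215,230),5,14,'newcas'); f((175,205,195,235),30,50,'newpull')
f((398,245,488,335),1.5,8,'mat')
f((280,225,320,292),25,45,'bluebase');f((280,225,320,292),75,90,'bluecoil');f((280,225,320,292),58,75,'blueconn')
f((322,232,362,296),25,42,'blackbase');f((322,232,362,296),70,86,'blackcoil');f((322,232,362,296),55,75,'blackconn')
f((322,200,335,240),25,50,'oldpull')
c=load('scene0'); W=cloud(c)
print('scene')
# map ROI by world: mask by xy
def g(x0,x1,y0,y1,z0,z1,name):
    V=W.copy(); bad=~((V[...,0]>x0)&(V[...,0]<x1)&(V[...,1]>y0)&(V[...,1]<y1)); V[bad]=np.nan
    fit(c,V,(0,0,640,480),z0,z1,name)
g(530,670,-150,30,52,62,'tester')
g(560,690,200,310,5,14,'newcas');g(530,600,200,310,30,50,'newpull')
g(330,520,190,350,10,25,'rim')
g(330,540,-430,-210,1.5,8,'mat')
g(430,560,-35,50,25,45,'bluebase');g(430,560,-35,50,75,90,'bluecoil')
g(420,550,-120,-40,25,42,'blackbase');g(420,550,-120,-40,70,86,'blackcoil')
g(515,560,-65,-25,25,50,'oldpull')
E
```

```text
tester 2166 c [nan nan] size [nan nan] yaw -12.41 z nan
x 6160 c [nan nan] size [nan nan] yaw 3.45 z nan
rim 711 c [nan nan] size [nan nan] yaw 3.8 z nan
newcas 1074 c [nan nan] size [nan nan] yaw 4.74 z nan
newpull 85 c [570.9 250.7] size [24.8 12.3] yaw 6.66 z 39.6
mat 4951 c [nan nan] size [nan nan] yaw 4.59 z nan
bluebase 468 c [515.7  -5.4] size [58.7 43.2] yaw -14.5 z 36.7
bluecoil 45 c [451.6  11.7] size [ 6.6 35.1] yaw -11.71 z 82.1
blueconn 181 c [540.  -10.7] size [20.8 34.4] yaw -15.62 z 67.7
blackbase 420 c [501.4 -93.1] size [58.2 40.9] yaw -12.46 z 35.1
blackcoil 81 c [449.6 -73.4] size [43.9 25.6] yaw 24.15 z 78.2
blackconn 156 c [nan nan] size [nan nan] yaw -23.77 z nan
oldpull 114 c [556.1 -55.5] size [29.5 26.2] yaw -12.33 z 40.6
scene
tester 1525 c [nan nan] size [nan nan] yaw -12.8 z nan
newcas 545 c [617.3 254.2] size [94.8 71.3] yaw 6.01 z 9.0
newpull 60 c [570.4 252. ] size [25.1 14.4] yaw 5.65 z 40.1
rim 555 c [430.6 268.5] size [166.  127.9] yaw 3.8 z 16.0
mat 5560 c [nan nan] size [nan nan] yaw 13.39 z nan
bluebase 558 c [nan nan] size [nan nan] yaw 0.0 z nan
bluecoil 98 c [457.    2.3] size [28.2 47.1] yaw 40.08 z 82.6
blackbase 525 c [479.6 -88.5] size [106.   42.7] yaw -12.88 z 35.3
blackcoil 108 c [445.2 -88.2] size [26.4 43.2] yaw 42.7 z 77.6
oldpull 65 c [nan nan] size [nan nan] yaw 0.0 z nan
```

```bash
sed -i 's/r=W\[v0:v1,u0:u1\]\[l==k\]/r=W[v0:v1,u0:u1][(l==k)\&(Z>z0)\&(Z<z1)]/' h.py
python3 - <<'E'
from h import *
c=load('top0'); W=cloud(c)
f=lambda *a: fit(c,W,*a)
f((295,165,370,240),52,62,'tester')
f((140,240,210,328),10,25,'rim')
f((150,165,215,230),5,14,'newcas')
f((398,245,488,335),1,8,'mat')
f((280,225,320,292),25,110,'blueall');f((280,225,320,292),25,85,'blueall<85')
f((322,232,362,296),25,120,'blackall');f((322,232,362,296),25,83,'blackall<83')
c=load('scene0'); W=cloud(c)
print('scene')
def g(x0,x1,y0,y1,z0,z1,name):
    V=W.copy(); bad=~((V[...,0]>x0)&(V[...,0]<x1)&(V[...,1]>y0)&(V[...,1]<y1)); V[bad]=np.nan
    fit(c,V,(0,0,640,480),z0,z1,name)
g(530,670,-150,30,52,62,'tester')
g(340,530,-420,-220,1,8,'mat')
g(430,560,-35,50,25,40,'bluebase');g(430,560,-35,50,25,84,'blueall')
g(420,550,-120,-40,25,83,'blackall')
g(515,560,-65,-25,25,50,'oldpull')
g(430,560,-35,50,94,118,'bluetop');g(430,560,-120,-40,90,112,'blacktop')
E
```

```text
tester 2122 c [613.2 -68.8] size [ 84.  108.6] yaw -10.44 z 56.3
rim 693 c [430.2 266.4] size [164.5 124.2] yaw 2.81 z 14.8
newcas 869 c [627.  255.1] size [73.5 72.6] yaw 3.47 z 7.3
mat 4431 c [ 430.9 -313.5] size [166.4 155.1] yaw 2.69 z 2.9
blueall 1100 c [495.8  -0.7] size [109.7  43.1] yaw -13.91 z 40.8
blueall<85 717 c [513.9  -4.9] size [73.4 42.7] yaw -14.5 z 37.8
blackall 1046 c [481.6 -89.4] size [104.4  42.2] yaw -12.37 z 53.6
blackall<83 787 c [481.8 -88.7] size [104.6  40.8] yaw -12.65 z 36.3
scene
tester 1435 c [612.5 -61.6] size [ 86.4 124.3] yaw -12.8 z 57.3
mat 4811 c [ 432.7 -311.6] size [172.4 159.3] yaw 0.63 z 3.9
bluebase 390 c [494.    0.5] size [111.4  44.2] yaw -16.04 z 36.1
blueall 963 c [494.1   0.6] size [111.2  43.4] yaw -15.3 z 41.5
blackall 976 c [488.  -88.5] size [121.2  63.8] yaw 5.59 z 39.8
oldpull 59 c [532.2 -30. ] size [27.3  9.6] yaw -5.22 z 34.8
bluetop 215 c [463.4   3.2] size [28.9 40.5] yaw -16.64 z 107.5
blacktop 210 c [450.4 -86.9] size [27.3 39.2] yaw -12.8 z 102.5
```

```bash
cat >> h.py <<'E'
def plan(*T, ref=None):
    """T: (x,y,z,phi_deg) world targets -> tool-frame dp (50 mm units), turn (10 deg)"""
    s=sense(); R=Rn.from_rotvec(s['eef_rot']).as_matrix(); p=np.array(s['tcp_pos'])
    phi=np.degrees(np.arctan2(-R[1,0],-R[0,0]))
    print('t',round(s['time_s'],2),'tcp',p.round(1),'phi',round(phi,2),'tilt',np.degrees(np.arccos(-R[2,2])).round(2),'ft',np.round(s['ft_force'],1),'open',round(float(s['opening'])*85.4,1),'gf',round(float(s['grasp_force']),1))
    for t in T:
        d=R.T@(np.array(t[:3])-p)/50; print(t,'->',d.round(2).tolist(),round(-(t[3]-phi)/10,2))
E
python3 -c "
from h import *
plan((300,400,300,-12.5),(430,-80,300,-12.5))"
```

```text
t 0.1 tcp [146.  555.9 230.9] phi -14.72 tilt 0.06 ft [-0.6 -0.3 -0.9] open 85.3 gf 0.0
(300, 400, 300, -12.5) -> [-3.77, -2.23, -1.38] -0.22
(430, -80, 300, -12.5) -> [-8.72, -10.86, -1.37] -0.22
```

Emit:
{"fn": "move_arm", "kwargs": {"dp": [[-1.2, -0.7, -0.7], [-2.4, -1.4, -1.4], [-3.77, -2.23, -1.38], [-4.5, -3.7, -1.38], [-5.2, -4.9, -1.38], [-5.9, -6.1, -1.38], [-6.7, -7.3, -1.38], [-7.4, -8.5, -1.38], [-8.1, -9.7, -1.38], [-8.72, -10.86, -1.38], [-8.72, -10.86, -1.38], [-8.72, -10.86, -1.38]], "turn": [0, 0, -0.1, -0.2, -0.2, -0.2, -0.2, -0.2, -0.2, -0.2, -0.2, -0.2], "gripper": 72, "grip_force": 60}}

```text
time_s: 1.6
tcp_pos: [429.9, -82.7, 300.2]
eef_rot: [-0.352, -3.122, 0.001]
ft_force: [0.4, 0.7, 0.8]
opening: 0.84
grasp_force: 0.0
```

```bash
python3 -c "
from h import *
plan((430,-80,300,-12.5))
c=snap('wrist','w0');W=cloud(c);print(c['K'][0,0],(-c['R'].T@c['t']).round(0),c['R'][2].round(2))
print(W[::120,::160].round(0).reshape(-1,3).tolist())"
```

```text
t 1.6 tcp [429.9 -82.7 300.2] phi -12.86 tilt 0.03 ft [0.4 0.7 0.8] open 71.8 gf 0.0
(430, -80, 300, -12.5) -> [0.01, 0.05, 0.0] -0.04
345.06212315392025 [355. -67. 443.] [ 0.29 -0.07 -0.95]
[[-370.0, -1102.0, -900.0], [-195.0, -515.0, -898.0], [110.0, -12.0, -348.0], [54.0, 571.0, -897.0], [26.0, -1280.0, -895.0], [190.0, -648.0, -897.0], [346.0, -66.0, -1.0], [389.0, 128.0, -1.0], [478.0, -1522.0, -896.0], [448.0, -313.0, 3.0], [486.0, -97.0, 36.0], [546.0, 113.0, 0.0], [985.0, -1702.0, -779.0], [407.0, -127.0, 360.0], [686.0, -143.0, 1.0], [428.0, -36.0, 360.0]]
```

View pics/w0.png

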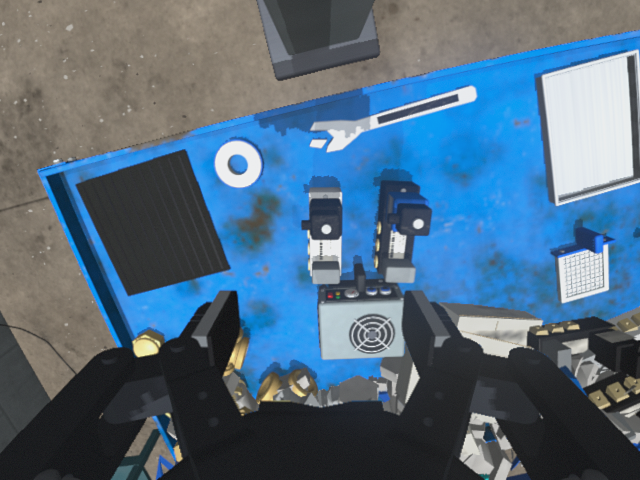

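The wrist view is upside down: mat at (155,225), black valve (325,235), blue valve (402,235), tester (360,325), tray (590,125), clean cassette (583,270). Next I'll fit in its depth cloud.

```bash
cat >> h.py <<'E'
def gfit(c,W,x0,x1,y0,y1,z0,z1,name):
    V=W.copy(); bad=~((V[...,0]>x0)&(V[...,0]<x1)&(V[...,1]>y0)&(V[...,1]<y1)); V[bad]=np.nan
    return fit(c,V,(0,0,640,480),z0,z1,name)
E
python3 - <<'E'
from h import *
c=load('w0');W=cloud(c);g=lambda *a:gfit(c,W,*a)
g(530,680,-150,30,53,62,'tester')
g(340,530,-420,-220,1.8,8,'mat')
g(430,565,-40,50,28,84,'blueall');g(430,565,-40,50,28,42,'bluebase');g(420,490,-40,50,72,88,'bluecoil')
g(420,550,-120,-50,28,82,'blackall');g(420,550,-120,-50,28,40,'blackbase');g(420,550,-120,-50,70,84,'blackcoil')
g(525,570,-80,-35,22,48,'oldpull')
g(330,530,190,350,10,25,'rim')
g(550,690,200,310,4,14,'newcas');g(530,595,200,310,25,50,'newpull')
E
```

```text
tester 4762 c [611.  -71.2] size [ 83.4 106. ] yaw -10.24 z 57.4
mat 13261 c [ 428.9 -314. ] size [166.1 156.5] yaw 2.74 z 3.2
blueall 2756 c [493.5  -0.7] size [111.1  41.2] yaw -15.07 z 39.2
bluebase 1475 c [492.6  -0.6] size [109.5  43. ] yaw -15.07 z 37.8
bluecoil 287 c [450.1   8.9] size [14.3 37.7] yaw 2.13 z 82.4
blackall 1402 c [506.7 -95.3] size [49.6 39.3] yaw -12.25 z 37.4
blackbase 735 c [503.5 -94.3] size [39.7 39.4] yaw -13.45 z 36.3
blackcoil 260 c [449.4 -82.2] size [30.7 34.9] yaw -12.04 z 78.8
oldpull 449 c [554.  -59.5] size [30.1 37.8] yaw -5.05 z 41.2
rim 2041 c [428.9 264.9] size [163.5 122.4] yaw 3.19 z 15.8
newcas 2225 c [627.2 253.8] size [71.3 70.9] yaw 3.85 z 7.9
newpull 326 c [568.6 250.1] size [25.3 12.5] yaw 4.39 z 38.7
```

```bash
python3 -c "
from h import *
plan((456,-84,200,-12.5),(456,-84,43,-12.5))"
```

```text
t 1.65 tcp [430.5 -86.2 300.1] phi -13.04 tilt 0.13 ft [-2.  -5.9 -2.3] open 71.9 gf 0.0
(456, -84, 200, -12.5) -> [-0.49, 0.16, 2.0] -0.05
(456, -84, 43, -12.5) -> [-0.49, 0.17, 5.14] -0.05
```

Emit:
{"fn": "move_arm", "kwargs": {"dp": [[0, 0, 0.6], [0, 0, 1.2], [0, 0, 1.6], [0, 0, 1.8], [0, 0, 1.8], [0, 0, 1.8], [0, 0, 1.8]], "turn": [0, 0, 0, 0, 0, 0, 0]}}

```text
time_s: 2.52
tcp_pos: [430.0, -79.8, 210.8]
eef_rot: [0.348, 3.121, -0.0]
ft_force: [-0.7, -1.0, 1.2]
opening: 0.839
grasp_force: 0.0
```

```bash
python3 -c "
from h import *
plan((456,-84,150,-12.5),(456,-84,43,-12.5))"
```

```text
t 2.52 tcp [430.  -79.8 210.8] phi -12.71 tilt 0.05 ft [-0.7 -1.   1.2] open 71.7 gf 0.0
(456, -84, 150, -12.5) -> [-0.52, 0.03, 1.22] -0.02
(456, -84, 43, -12.5) -> [-0.52, 0.03, 3.36] -0.02
```

Emit:
{"fn": "move_arm", "kwargs": {"dp": [[-0.26, 0.02, 0.3], [-0.52, 0.03, 0.7], [-0.52, 0.03, 1.2], [-0.52, 0.03, 1.8], [-0.52, 0.03, 2.4], [-0.52, 0.03, 2.9], [-0.52, 0.03, 3.2], [-0.52, 0.03, 3.36], [-0.52, 0.03, 3.36], [-0.52, 0.03, 3.36]], "turn": [0, 0, 0, 0, 0, 0, 0, 0, 0, 0]}}

```text
time_s: 3.78
tcp_pos: [455.8, -84.1, 42.8]
eef_rot: [0.348, 3.122, -0.0]
ft_force: [0.1, -1.0, -0.3]
opening: 0.848
grasp_force: 0.0
```

Emit:
{"fn": "move_arm", "kwargs": {"dp": [[0, 0, 0], [0, 0, 0], [0, 0, 0], [0, 0, 0], [0, 0, 0], [0, 0, 0], [0, 0, 0], [0, 0, 0]], "turn": [0, 0, 0, 0, 0, 0, 0, 0], "gripper": 20, "grip_force": 60}}

```text
time_s: 4.78
tcp_pos: [455.9, -83.5, 42.9]
eef_rot: [0.346, 3.121, 0.001]
ft_force: [-1.5, 4.4, 14.5]
opening: 0.466
grasp_force: 60.0
```

```bash
python3 -c "
from h import *
plan((456,-84,120,-12.5),(402,-358,120,2.7),(402,-358,46,2.7))"
```

```text
t 4.78 tcp [455.9 -83.5  42.9] phi -12.67 tilt 0.07 ft [-1.5  4.4 14.5] open 39.8 gf 60.0
(456, -84, 120, -12.5) -> [-0.01, -0.01, -1.54] -0.02
(402, -358, 120, 2.7) -> [-0.15, -5.59, -1.55] -1.54
(402, -358, 46, 2.7) -> [-0.15, -5.59, -0.07] -1.54
```

Emit:
{"fn": "move_arm", "kwargs": {"dp": [[0, 0, -0.2], [0, 0, -0.6], [0, 0, -1.1], [0, -0.2, -1.5], [0, -0.7, -1.55], [-0.05, -1.4, -1.55], [-0.05, -2.2, -1.55], [-0.1, -3.0, -1.55], [-0.1, -3.8, -1.55], [-0.15, -4.5, -1.55], [-0.15, -5.0, -1.55], [-0.15, -5.35, -1.55]], "turn": [0, 0, 0, 0, -0.15, -0.3, -0.5, -0.7, -0.9, -1.1, -1.3, -1.4]}}

```text
time_s: 6.28
tcp_pos: [403.1, -348.0, 120.3]
eef_rot: [0.034, -3.141, 0.001]
ft_force: [0.7, 0.6, -2.2]
opening: 0.468
grasp_force: 62.8
```

Emit:
{"fn": "move_arm", "kwargs": {"dp": [[0, -0.24, 0], [0, -0.24, 0], [0, -0.24, 0], [0, -0.24, 0.4], [0, -0.24, 0.8], [0, -0.24, 1.1], [0, -0.24, 1.25], [0, -0.24, 1.25]], "turn": [-0.14, -0.14, -0.14, -0.14, -0.14, -0.14, -0.14, -0.14]}}

```text
time_s: 7.28
tcp_pos: [404.2, -358.5, 57.2]
eef_rot: [0.074, -3.14, -0.0]
ft_force: [-0.6, -0.4, -1.3]
opening: 0.467
grasp_force: 61.5
```

```bash
python3 -c "
from h import *
plan((402,-358,47,2.7))
c=snap('wrist','w1')"
```

```text
t 7.28 tcp [ 404.2 -358.5   57.2] phi 2.7 tilt 0.02 ft [-0.6 -0.4 -1.3] open 39.9 gf 61.5
(402, -358, 47, 2.7) -> [0.04, 0.01, 0.2] -0.0
```

View pics/w1.png

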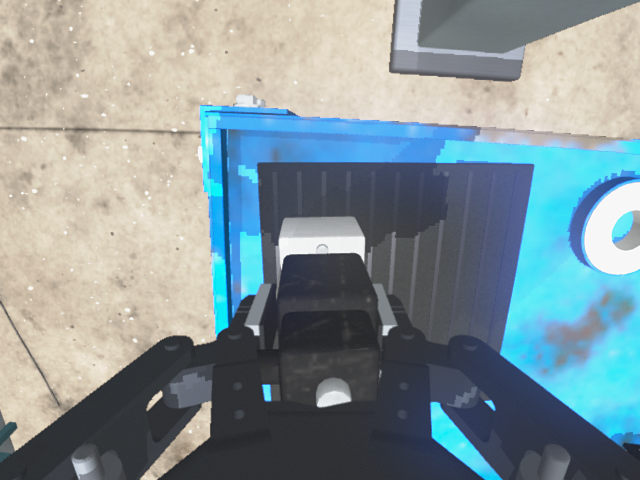

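The valve is held upright by its coil (320,290) over the mat, its base end at (322,235), with the whole base on the mat. I'll lower it and release.

Emit:
{"fn": "move_arm", "kwargs": {"dp": [[0, 0, 0.1], [0, 0, 0.18], [0, 0, 0.22], [0, 0, 0.22], [0, 0, 0.22]], "turn": [0, 0, 0, 0, 0]}}

```text
time_s: 7.95
tcp_pos: [404.3, -358.7, 46.4]
eef_rot: [-0.074, 3.141, -0.0]
ft_force: [-0.3, 0.1, -0.4]
opening: 0.468
grasp_force: 61.2
```

Emit:
{"fn": "move_arm", "kwargs": {"dp": [[0, 0, 0], [0, 0, 0], [0, 0, 0], [0, 0, 0], [0, 0, 0], [0, 0, 0]], "turn": [0, 0, 0, 0, 0, 0], "gripper": 72}}

```text
time_s: 8.7
tcp_pos: [404.2, -358.7, 46.4]
eef_rot: [0.074, -3.141, 0.0]
ft_force: [0.5, 0.1, -1.3]
opening: 0.845
grasp_force: 0.0
```

Emit:
{"fn": "move_arm", "kwargs": {"dp": [[0, 0, -0.2], [0, 0, -0.7], [0, 0, -1.4], [0, 0, -2.2], [0, 0, -2.5], [0, 0, -2.5]], "turn": [0, 0, 0, 0, 0, 0]}}

```text
time_s: 9.45
tcp_pos: [404.5, -358.9, 172.6]
eef_rot: [-0.073, 3.139, -0.002]
ft_force: [0.5, 0.1, -1.1]
opening: 0.847
grasp_force: 0.0
```

```bash
python3 -c "
from h import *
plan((467,7,170,-15),(467,7,45,-15))"
```

```text
t 9.45 tcp [ 404.5 -358.9  172.6] phi 2.68 tilt 0.12 ft [ 0.5  0.1 -1.1] open 72.3 gf 0.0
(467, 7, 170, -15) -> [-1.59, 7.25, 0.04] 1.77
(467, 7, 45, -15) -> [-1.59, 7.26, 2.54] 1.77
```

Emit:
{"fn": "move_arm", "kwargs": {"dp": [[-0.1, 0.4, 0], [-0.3, 1.1, 0], [-0.5, 2.0, 0], [-0.7, 3.0, 0], [-0.9, 4.0, 0], [-1.1, 5.0, 0], [-1.3, 5.9, 0], [-1.5, 6.6, 0], [-1.59, 7.1, 0], [-1.6, 7.25, 0], [-1.6, 7.25, 0], [-1.6, 7.25, 0]], "turn": [0.2, 0.4, 0.6, 0.8, 1.0, 1.2, 1.4, 1.6, 1.77, 1.77, 1.77, 1.77]}}

```text
time_s: 10.95
tcp_pos: [467.0, 6.1, 171.2]
eef_rot: [-0.412, -3.114, 0.001]
ft_force: [0.4, -1.4, -0.8]
opening: 0.844
grasp_force: 0.0
```

```bash
python3 -c "
from h import *
c=snap('wrist','w2');W=cloud(c);g=lambda *a:gfit(c,W,*a)
g(430,565,-40,50,28,42,'bluebase');g(420,500,-40,50,72,88,'bluecoil')
g(530,680,-150,30,53,62,'tester')
g(340,530,-420,-290,25,120,'black')
plan((468,7,45,-15))"
```

```text
bluebase 1246 c [524.2  -9. ] size [33.5 43.6] yaw -13.44 z 38.0
bluecoil 757 c [462.7   8.3] size [33.1 37.3] yaw -14.59 z 82.8
tester 5837 c [598.1 -64.3] size [ 57.4 104.1] yaw -9.68 z 57.3
black 13 c [ 480.7 -335.1] size [4.4 3.7] yaw 25.27 z 25.6
t 11.0 tcp [467.    6.1 171.2] phi -15.08 tilt 0.03 ft [ 0.3 -0.5  0. ] open 72.3 gf 0.0
(468, 7, 45, -15) -> [-0.01, 0.02, 2.52] -0.01
```

Emit:
{"fn": "move_arm", "kwargs": {"dp": [[0, 0.02, 0.3], [-0.01, 0.02, 0.8], [-0.01, 0.02, 1.4], [-0.01, 0.02, 2.0], [-0.01, 0.02, 2.35], [-0.01, 0.02, 2.52], [-0.01, 0.02, 2.52], [-0.01, 0.02, 2.52]], "turn": [-0.02, -0.05, -0.05, -0.05, -0.05, -0.05, -0.05, -0.05]}}

```text
time_s: 12.0
tcp_pos: [468.2, 7.9, 46.0]
eef_rot: [0.397, 3.115, 0.0]
ft_force: [0.2, 0.5, 0.5]
opening: 0.843
grasp_force: 0.0
```

Emit:
{"fn": "move_arm", "kwargs": {"dp": [[0, 0, 0], [0, 0, 0], [0, 0, 0], [0, 0, 0], [0, 0, 0], [0, 0, 0], [0, 0, 0], [0, 0, 0]], "turn": [0, 0, 0, 0, 0, 0, 0, 0], "gripper": 20, "grip_force": 60}}

```text
time_s: 13.0
tcp_pos: [468.2, 8.7, 45.9]
eef_rot: [0.396, 3.116, 0.001]
ft_force: [-1.8, 3.8, 12.0]
opening: 0.495
grasp_force: 54.6
```

```bash
python3 -c "
from h import *
plan((468,7,125,-15),(400,-270,125,2.7),(400,-270,49,2.7))"
```

```text
t 13.0 tcp [468.2   8.7  45.9] phi -14.47 tilt 0.07 ft [-1.8  3.8 12. ] open 42.3 gf 54.6
(468, 7, 125, -15) -> [-0.01, -0.03, -1.58] 0.05
(400, -270, 125, 2.7) -> [-0.07, -5.74, -1.59] -1.72
(400, -270, 49, 2.7) -> [-0.07, -5.74, -0.07] -1.72
```

Emit:
{"fn": "move_arm", "kwargs": {"dp": [[0, 0, -0.2], [0, 0, -0.6], [0, 0, -1.1], [0, -0.2, -1.5], [0, -0.7, -1.6], [0, -1.4, -1.6], [0, -2.2, -1.6], [0, -3.0, -1.6], [-0.05, -3.8, -1.6], [-0.07, -4.6, -1.6], [-0.07, -5.2, -1.6], [-0.07, -5.5, -1.6]], "turn": [0, 0, 0, 0, -0.15, -0.35, -0.6, -0.85, -1.1, -1.3, -1.5, -1.6]}}

```text
time_s: 14.5
tcp_pos: [401.6, -260.6, 125.7]
eef_rot: [0.039, -3.141, 0.001]
ft_force: [0.0, 0.9, -1.9]
opening: 0.486
grasp_force: 54.9
```

Emit:
{"fn": "move_arm", "kwargs": {"dp": [[0, -0.24, 0], [0, -0.24, 0], [0, -0.24, 0], [0, -0.24, 0.4], [0, -0.24, 0.8], [0, -0.24, 1.2], [0, -0.24, 1.35], [0, -0.24, 1.35], [0, -0.24, 1.35]], "turn": [-0.12, -0.12, -0.12, -0.12, -0.12, -0.12, -0.12, -0.12, -0.12]}}

```text
time_s: 15.62
tcp_pos: [402.9, -271.1, 58.5]
eef_rot: [-0.074, 3.14, -0.001]
ft_force: [-0.2, 0.1, -1.5]
opening: 0.491
grasp_force: 55.0
```

```bash
python3 -c "
from h import *
plan((400,-270,49.4,2.7))
"
```

```text
t 15.62 tcp [ 402.9 -271.1   58.5] phi 2.69 tilt 0.05 ft [-0.2  0.1 -1.5] open 41.9 gf 55.0
(400, -270, 49.4, 2.7) -> [0.06, 0.02, 0.18] -0.0
```

Emit:
{"fn": "move_arm", "kwargs": {"dp": [[0, 0, 0.1], [0, 0, 0.15], [0, 0, 0.18], [0, 0, 0.18], [0, 0, 0.18]], "turn": [0, 0, 0, 0, 0]}}

```text
time_s: 16.25
tcp_pos: [402.6, -271.2, 49.1]
eef_rot: [-0.073, 3.141, -0.001]
ft_force: [-1.2, 0.7, 4.0]
opening: 0.488
grasp_force: 56.2
```

Emit:
{"fn": "move_arm", "kwargs": {"dp": [[0, 0, 0], [0, 0, 0], [0, 0, 0], [0, 0, 0], [0, 0, 0], [0, 0, 0]], "turn": [0, 0, 0, 0, 0, 0], "gripper": 72}}

```text
time_s: 17.0
tcp_pos: [402.7, -271.1, 48.8]
eef_rot: [0.074, -3.141, 0.0]
ft_force: [0.1, 0.3, -0.2]
opening: 0.839
grasp_force: 0.0
```

Emit:
{"fn": "move_arm", "kwargs": {"dp": [[0, 0, -0.2], [0, 0, -0.7], [0, 0, -1.4], [0, 0, -2.2], [0, 0, -2.5], [0, 0, -2.5]], "turn": [0, 0, 0, 0, 0, 0]}}

```text
time_s: 17.75
tcp_pos: [402.8, -271.3, 175.0]
eef_rot: [-0.073, 3.139, -0.002]
ft_force: [0.2, -0.2, -0.5]
opening: 0.844
grasp_force: 0.0
```

```bash
python3 -c "
from h import *
plan((480,-62,200,-11))"
```

```text
t 17.75 tcp [ 402.8 -271.3  175. ] phi 2.67 tilt 0.12 ft [ 0.2 -0.2 -0.5] open 72.1 gf 0.0
(480, -62, 200, -11) -> [-1.74, 4.11, -0.5] 1.37
```

Now I'll move to view the tester and its pull from closer.

Emit:
{"fn": "move_arm", "kwargs": {"dp": [[-0.2, 0.4, -0.1], [-0.5, 1.1, -0.2], [-0.8, 1.9, -0.4], [-1.1, 2.7, -0.5], [-1.4, 3.4, -0.5], [-1.6, 3.9, -0.5], [-1.74, 4.11, -0.5], [-1.74, 4.11, -0.5], [-1.74, 4.11, -0.5], [-1.74, 4.11, -0.5]], "turn": [0.2, 0.4, 0.6, 0.8, 1.0, 1.2, 1.37, 1.37, 1.37, 1.37], "gripper": 45}}

```text
time_s: 19.0
tcp_pos: [479.6, -62.4, 198.7]
eef_rot: [-0.302, -3.127, 0.0]
ft_force: [0.2, -0.6, -0.1]
opening: 0.526
grasp_force: 0.0
```

```bash
python3 -c "
from h import *
c=snap('wrist','w3');W=cloud(c);g=lambda *a:gfit(c,W,*a)
g(530,680,-150,30,53,62,'tester')
g(515,565,-85,-30,30,48,'oldpull')
c=snap('top','top1');W=cloud(c)
g(530,680,-150,30,53,62,'tester top')
g(515,565,-85,-30,30,48,'oldpull top')
g(340,530,-420,-220,25,120,'valves')
plan()"
```

```text
tester 6825 c [609.3 -78. ] size [82.9 92.4] yaw -9.85 z 57.3
oldpull 528 c [556.3 -64.1] size [39.1 19.3] yaw -44.03 z 41.5
tester top 704 c [637.8 -72.7] size [ 35.9 106.3] yaw -9.47 z 56.4Traceback (most recent call last):
  File "<string>", line 8, in <module>
    g(515,565,-85,-30,30,48,'oldpull top')
    ~^^^^^^^^^^^^^^^^^^^^^^^^^^^^^^^^^^^^^
  File "<string>", line 3, in <lambda>
    c=snap('wrist','w3');W=cloud(c);g=lambda *a:gfit(c,W,*a)
                                                ~~~~^^^^^^^^
  File "h.py", line 39, in gfit
    return fit(c,V,(0,0,640,480),z0,z1,name)
  File "h.py", line 23, in fit
    k=1+np.argmax(st[1:,4]); r=W[v0:v1,u0:u1][(l==k)&(Z>z0)&(Z<z1)]
        ~~~~~~~~~^^^^^^^^^^
    return _wrapfunc(a, 'argmax', axis=axis, out=out, **kwds)
    return bound(*args, **kwds)
ValueError: attempt to get argmax of an empty sequence
```

View pics/w3.png

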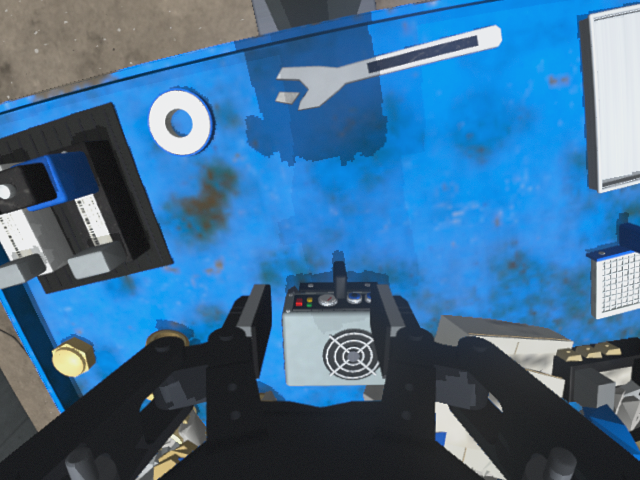

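Both valves stand on the mat (left), and the pull is at (340,275) in front of the panel. Next I'll get the tester yaw from its top edges, plus the pull outline.

```bash
python3 - <<'E'
from h import *
for fn in ['w0','w3','top0']:
    c=load(fn);W=cloud(c)
    m=(W[...,0]>530)&(W[...,0]<690)&(W[...,1]>-150)&(W[...,1]<30)&(W[...,2]>54)&(W[...,2]<61)
    P=W[m][:,:2]; 
    a=np.radians(-11); u=np.array([np.cos(a),np.sin(a)]); v=np.array([-u[1],u[0]])
    s,t=P@u,P@v; t0=np.median(t)
    # front edge: min s in bins of t
    def edge(q,w,fun,n=18):
        b=np.linspace(np.percentile(w,8),np.percentile(w,92),n); X=[];Y=[]
        for i in range(n-1):
            k=(w>b[i])&(w<b[i+1])
            if k.sum()>5: X.append(w[k].mean()); Y.append(np.percentile(q[k],fun))
        return np.array(X),np.array(Y)
    def line(X,Y):
        for _ in range(3):
            p=np.polyfit(X,Y,1); r=abs(Y-np.polyval(p,X)); k=r<=max(1.0,2*np.median(r)); X,Y=X[k],Y[k]
        return p,r.max()
    X,Y=edge(s,t,1); pf,_=line(X,Y)
    X,Y=edge(t,s,1); pr,_=line(X,Y); X,Y=edge(t,s,99); pl,_=line(X,Y)
    print(fn,'yaw front',-11-np.degrees(np.arctan(pf[0])),'right',-11+np.degrees(np.arctan(pr[0])),'left',-11+np.degrees(np.arctan(pl[0])))
    tc=(np.polyval(pr,np.median(s))+np.polyval(pl,np.median(s)))/2; sf=np.polyval(pf,tc)
    print('  front mid',(sf*u+tc*v).round(1),'width',np.polyval(pl,np.median(s))-np.polyval(pr,np.median(s)))
    m=(W[...,0]>525)&(W[...,0]<566)&(W[...,1]>-90)&(W[...,1]<-30)&(W[...,2]>36)&(W[...,2]<45)
    Q=W[m][:,:2]
    if len(Q): q=np.c_[Q@u,Q@v]; print('  pull n',len(Q),'s',np.percentile(q[:,0],[2,98]).round(1),'t',np.percentile(q[:,1],[5,50,95]).round(1),'tc',round(tc,1),'sf',round(sf,1))
c=load('w3'); cv2.imwrite('pics/w3c.png',cv2.resize(c['pixels'][235:395,265:405],None,fx=3.7,fy=3.7,interpolation=cv2.INTER_CUBIC))
E
```

```text
w0 yaw front -10.687125912003749 right -10.322707830453254 left -3.4455222286211846
  front mid [570.3 -64. ] width 104.15479634063266
  pull n 318 s [529.8 569.7] t [25.3 47.3 71.8] tc 46.0 sf 572.1
w3 yaw front -10.216636139696064 right -10.339063841680652 left 2.025368313128938
  front mid [568.7 -72.5] width 87.22311819181787
  pull n 504 s [540.2 569.8] t [24.5 45.8 59.4] tc 37.4 sf 572.1
top0 yaw front -10.141848658735286 right -10.764893808900736 left -11.360820438896772
  front mid [572.8 -60.9] width 106.63340398050065
  pull n 86 s [534.3 571.1] t [21.5 47.9 54.8] tc 49.5 sf 573.9
```

View pics/w3c.png

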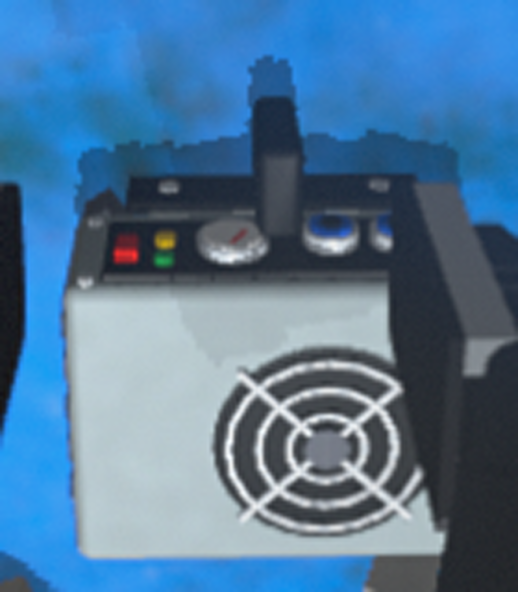

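The pull's top face spans crop (262–300, 150–235), so its centre is at pixel (340.7, 286.9). Next I'll project this onto z = 42.

```bash
cat >> h.py <<'E'
def px(c,u,v,z):
    K=c['K']; xd=(u-K[0,2])/K[0,0]; yd=(v-K[1,2])/K[1,1]; x,y=xd,yd
    for _ in range(10):
        s=1+float(c['k1'])*(x*x+y*y); x,y=xd/s,yd/s
    d=np.array([x,y,1.])@c['R']; o=-c['R'].T@c['t']
    return o+d*(z-o[2])/d[2]
E
python3 - <<'E'
from h import *
c=load('w3');W=cloud(c)
for u,v in [(262,150),(300,150),(262,235),(300,235),(280,192)]:
    U,V=265+u/3.7,235+v/3.7; print(px(c,U,V,42).round(1),W[int(V),int(U)].round(1))
plan((554,-57,120,-10.4),(554,-57,11,-10.4))
E
```

```text
[538.7 -60.5  42. ] [539.4 -61.3  38.8]
[540.6 -51.   42. ] [541.9 -51.   37.8]
[562.5 -64.8  42. ] [563.6 -65.7  38.6]
[564.4 -55.1  42. ] [569.7 -55.3  31.1]
[551.2 -58.1  42. ] [549.9 -58.5  42.5]
t 19.1 tcp [479.8 -62.2 198.8] phi -11.04 tilt 0.01 ft [-0.4 -0.2  0.5] open 45.0 gf 0.0
(554, -57, 120, -10.4) -> [-1.44, 0.39, 1.58] -0.06
(554, -57, 11, -10.4) -> [-1.44, 0.39, 3.76] -0.06
```

Emit:
{"fn": "move_arm", "kwargs": {"dp": [[-0.3, 0.1, 0.2], [-0.8, 0.2, 0.6], [-1.2, 0.3, 1.2], [-1.37, 0.35, 1.8], [-1.37, 0.35, 2.4], [-1.37, 0.35, 3.0], [-1.37, 0.35, 3.5], [-1.37, 0.35, 3.77], [-1.37, 0.35, 3.77], [-1.37, 0.35, 3.77]], "turn": [0, 0, -0.06, -0.06, -0.06, -0.06, -0.06, -0.06, -0.06, -0.06]}}

```text
time_s: 20.35
tcp_pos: [550.9, -57.8, 11.2]
eef_rot: [0.285, 3.128, -0.0]
ft_force: [-0.7, -0.4, 0.3]
opening: 0.527
grasp_force: 0.0
```

```bash
python3 -c "
from h import *
plan((550.5,-58,10,-10.4))"
```

```text
t 20.35 tcp [550.9 -57.8  11.2] phi -10.42 tilt 0.06 ft [-0.7 -0.4  0.3] open 45.0 gf 0.0
(550.5, -58, 10, -10.4) -> [0.01, -0.01, 0.02] -0.0
```

Emit:
{"fn": "move_arm", "kwargs": {"dp": [[0, 0, 0], [0, 0, 0], [0, 0, 0], [0, 0, 0], [0, 0, 0], [0, 0, 0], [0, 0, 0], [0, 0, 0]], "turn": [0, 0, 0, 0, 0, 0, 0, 0], "gripper": 0, "grip_force": 45}}

```text
time_s: 21.35
tcp_pos: [550.8, -57.7, 10.9]
eef_rot: [0.285, 3.128, -0.0]
ft_force: [-0.1, 1.4, 6.6]
opening: 0.131
grasp_force: 46.1
```

```bash
python3 -c "
from h import *
s=sense();print(np.round(s['wrist_torque'],2))
plan((550.5,-58,10,-10.4))
c=snap('wrist','w4')"
```

```text
[0.05 0.15 0.06]
t 21.35 tcp [550.8 -57.7  10.9] phi -10.41 tilt 0.05 ft [-0.1  1.4  6.6] open 11.1 gf 46.1
(550.5, -58, 10, -10.4) -> [0.01, -0.01, 0.02] -0.0
```

View pics/w4.png

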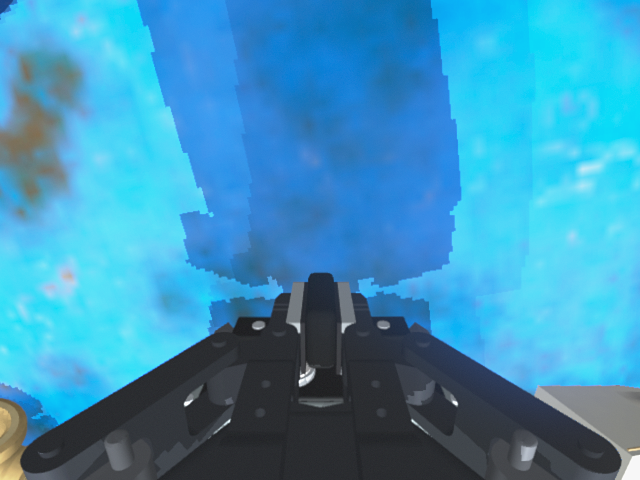

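The pull at (320,320) is gripped squarely between the pads with low side force. Now I'll draw it straight out.

Emit:
{"fn": "move_arm", "kwargs": {"dp": [[0.1, 0, 0], [0.25, 0, 0], [0.4, 0, 0], [0.6, 0, 0], [0.8, 0, 0], [1.0, 0, 0], [1.0, 0, 0]], "turn": [0, 0, 0, 0, 0, 0, 0]}}

```text
time_s: 22.28
tcp_pos: [500.7, -48.4, 10.9]
eef_rot: [-0.285, -3.128, 0.0]
ft_force: [-5.8, 2.1, 15.3]
opening: 0.13
grasp_force: 47.3
```

```bash
python3 -c "
from h import *
s=sense();print(np.round(s['wrist_torque'],2))
plan()"
```

```text
[0.34 0.99 0.02]
t 22.27 tcp [500.7 -48.4  10.9] phi -10.4 tilt 0.02 ft [-5.8  2.1 15.3] open 11.1 gf 47.3
```

Emit:
{"fn": "move_arm", "kwargs": {"dp": [[0.2, 0, 0], [0.45, 0, 0], [0.7, 0, 0], [0.95, 0, 0], [1.1, 0, 0], [1.1, 0, -0.1], [1.1, 0, -0.4], [1.1, 0, -0.8], [1.1, 0, -1.2], [1.1, 0, -1.2]], "turn": [0, 0, 0, 0, 0, 0, 0, 0, 0, 0]}}

```text
time_s: 23.52
tcp_pos: [448.0, -38.9, 72.0]
eef_rot: [0.285, 3.126, 0.0]
ft_force: [-1.1, 0.3, -1.4]
opening: 0.133
grasp_force: 44.9
```

```bash
python3 -c "
from h import *
s=sense();print(np.round(s['wrist_torque'],2))
plan((388,263.7,70,3),(388,263.7,14.5,3))"
```

```text
[-0.01  0.03 -0.02]
t 23.52 tcp [448.  -38.9  72. ] phi -10.44 tilt 0.14 ft [-1.1  0.3 -1.4] open 11.4 gf 44.9
(388, 263.7, 70, 3) -> [2.28, 5.73, 0.04] -1.34
(388, 263.7, 14.5, 3) -> [2.28, 5.73, 1.15] -1.34
```

Emit:
{"fn": "move_arm", "kwargs": {"dp": [[0.2, 0.4, 0], [0.5, 1.1, 0], [0.8, 1.9, 0], [1.1, 2.7, 0], [1.4, 3.5, 0], [1.7, 4.3, 0], [2.0, 5.0, 0], [2.2, 5.5, 0], [2.28, 5.73, 0], [2.28, 5.73, 0], [2.28, 5.73, 0]], "turn": [-0.1, -0.25, -0.4, -0.55, -0.7, -0.9, -1.1, -1.25, -1.34, -1.34, -1.34]}}

```text
time_s: 24.9
tcp_pos: [387.3, 262.5, 70.3]
eef_rot: [0.079, -3.14, 0.001]
ft_force: [0.6, -0.4, -1.4]
opening: 0.136
grasp_force: 44.8
```

```bash
python3 -c "
from h import *
plan((388,263.7,15,3))
c=snap('wrist','w5')"
```

```text
t 24.9 tcp [387.3 262.5  70.3] phi 2.88 tilt 0.05 ft [ 0.6 -0.4 -1.4] open 11.6 gf 44.8
(388, 263.7, 15, 3) -> [-0.02, 0.02, 1.11] -0.01
```

View pics/w5.png

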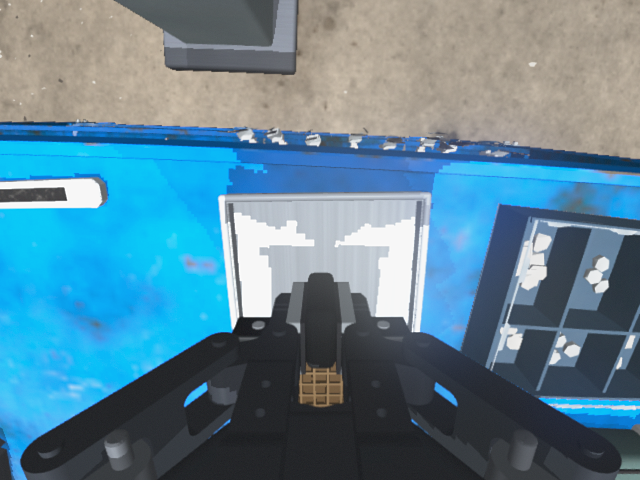

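The cassette is level and centred over the tray (325,260). I'll lower and release it.

Emit:
{"fn": "move_arm", "kwargs": {"dp": [[-0.01, 0.01, 0.3], [-0.02, 0.02, 0.6], [-0.02, 0.02, 0.9], [-0.02, 0.02, 1.05], [-0.02, 0.02, 1.12], [-0.02, 0.02, 1.12], [-0.02, 0.02, 1.12]], "turn": [0, 0, 0, 0, 0, 0, 0]}}

```text
time_s: 25.82
tcp_pos: [388.0, 264.9, 14.5]
eef_rot: [-0.082, 3.14, 0.0]
ft_force: [0.1, -0.3, -0.6]
opening: 0.133
grasp_force: 45.0
```

Emit:
{"fn": "move_arm", "kwargs": {"dp": [[0, 0, 0], [0, 0, 0], [0, 0, 0], [0, 0, 0], [0, 0, 0]], "turn": [0, 0, 0, 0, 0], "gripper": 45}}

```text
time_s: 26.45
tcp_pos: [387.9, 264.8, 14.3]
eef_rot: [0.082, -3.141, 0.0]
ft_force: [0.6, 0.4, -0.4]
opening: 0.527
grasp_force: 0.0
```

Emit:
{"fn": "move_arm", "kwargs": {"dp": [[0, 0, -0.3], [0, 0, -0.9], [0, 0, -1.7], [-0.3, 0, -2.6], [-0.8, 0, -3.2], [-1.0, 0, -3.2], [-1.0, 0, -3.2], [-1.0, 0, -3.2]], "turn": [0, 0, 0, 0, 0, 0, 0, 0]}}

```text
time_s: 27.45
tcp_pos: [436.8, 267.2, 173.7]
eef_rot: [0.082, -3.139, 0.001]
ft_force: [0.4, 0.1, -0.4]
opening: 0.528
grasp_force: 0.0
```

```bash
python3 -c "
from h import *
c=snap('wrist','w6');cv2.imwrite('pics/w6.png',c['pixels'])
W=cloud(c);g=lambda *a:gfit(c,W,*a)
g(550,690,200,310,4,14,'newcas');g(530,595,200,310,35,48,'newpull')
g(350,450,230,300,36,50,'old pull in tray')
plan((569,250,120,4.3),(569,250,11,4.3))"
```

```text
newcas 2823 c [625.3 255.4] size [62.9 70.2] yaw 3.78 z 7.8
newpull 333 c [568.1 251.5] size [24.7 12.5] yaw 5.55 z 41.7
old pull in tray 509 c [388.8 263.9] size [25.5 12.6] yaw 2.65 z 44.5
t 27.5 tcp [436.9 267.3 173.7] phi 3.02 tilt 0.1 ft [-0.5 -0.4  0.1] open 44.8 gf 0.0
(569, 250, 120, 4.3) -> [-2.62, -0.48, 1.07] -0.13
(569, 250, 11, 4.3) -> [-2.63, -0.48, 3.25] -0.13
```

View pics/w6.png

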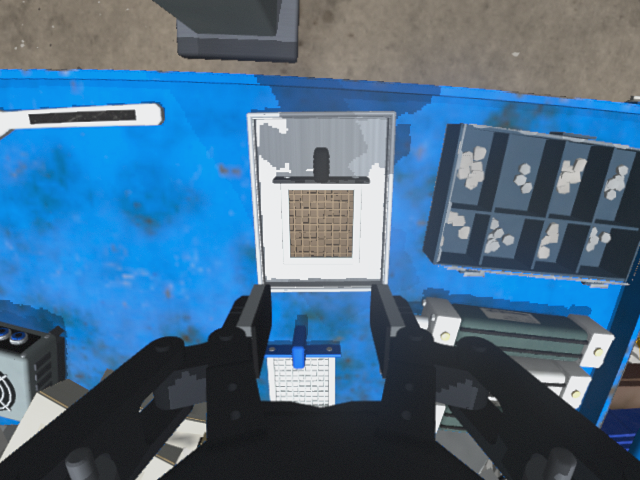

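The dirty cassette lies flat in the tray (321,215). The clean cassette's blue pull is at (301,340), and I'll grip it next.

```bash
python3 -c "
from h import *
plan((567.7,251.3,90,4.2),(567.7,251.3,11,4.2))"
```

```text
t 27.5 tcp [436.9 267.3 173.7] phi 3.02 tilt 0.1 ft [-0.5 -0.4  0.1] open 44.8 gf 0.0
(567.7, 251.3, 90, 4.2) -> [-2.6, -0.46, 1.67] -0.12
(567.7, 251.3, 11, 4.2) -> [-2.6, -0.46, 3.25] -0.12
```

Emit:
{"fn": "move_arm", "kwargs": {"dp": [[-0.4, -0.1, 0], [-1.0, -0.2, 0.2], [-1.7, -0.3, 0.5], [-2.3, -0.4, 0.9], [-2.6, -0.46, 1.3], [-2.6, -0.46, 1.7], [-2.6, -0.46, 2.2], [-2.6, -0.46, 2.7], [-2.6, -0.46, 3.1], [-2.6, -0.46, 3.25], [-2.6, -0.46, 3.25], [-2.6, -0.46, 3.25]], "turn": [0, 0, -0.1, -0.12, -0.12, -0.12, -0.12, -0.12, -0.12, -0.12, -0.12, -0.12]}}

```text
time_s: 29.0
tcp_pos: [569.2, 251.3, 12.6]
eef_rot: [-0.115, 3.139, 0.0]
ft_force: [0.3, 0.1, -0.2]
opening: 0.528
grasp_force: 0.0
```

Emit:
{"fn": "move_arm", "kwargs": {"dp": [[0, 0, 0], [0, 0, 0], [0, 0, 0], [0, 0, 0], [0, 0, 0], [0, 0, 0], [0, 0, 0], [0, 0, 0]], "turn": [0, 0, 0, 0, 0, 0, 0, 0], "gripper": 0, "grip_force": 45}}

```text
time_s: 30.0
tcp_pos: [569.0, 251.3, 12.3]
eef_rot: [-0.115, 3.139, 0.0]
ft_force: [-0.6, 0.2, 6.2]
opening: 0.13
grasp_force: 45.6
```

```bash
python3 -c "
from h import *
s=sense();print(np.round(s['wrist_torque'],2))
plan((520,240,75,4.2),(440,-37.5,75,-10.4),(440,-37.5,12,-10.4))"
```

```text
[-0.06  0.17  0.04]
t 30.0 tcp [569.  251.3  12.3] phi 4.19 tilt 0.04 ft [-0.6  0.2  6.2] open 11.1 gf 45.6
(520, 240, 75, 4.2) -> [0.99, -0.15, -1.26] -0.0
(440, -37.5, 75, -10.4) -> [2.99, -5.57, -1.26] 1.46
(440, -37.5, 12, -10.4) -> [3.0, -5.57, 0.0] 1.46
```

Emit:
{"fn": "move_arm", "kwargs": {"dp": [[0, 0, -0.3], [0.2, 0, -0.8], [0.6, -0.15, -1.3], [1.1, -0.5, -1.5], [1.7, -1.1, -1.5], [2.2, -1.9, -1.5], [2.6, -2.7, -1.5], [2.9, -3.5, -1.5], [3.0, -4.3, -1.5], [3.0, -5.0, -1.5], [3.05, -5.4, -1.5], [3.05, -5.55, -1.5]], "turn": [0, 0, 0, 0.1, 0.25, 0.4, 0.6, 0.8, 1.0, 1.2, 1.4, 1.46]}}

```text
time_s: 31.5
tcp_pos: [437.1, -37.7, 87.4]
eef_rot: [0.288, 3.128, -0.001]
ft_force: [0.0, 0.2, -1.1]
opening: 0.132
grasp_force: 44.6
```

Emit:
{"fn": "move_arm", "kwargs": {"dp": [[0, 0, 0], [0, 0, 0], [0, 0, 0]], "turn": [0, 0, 0]}}

```text
time_s: 31.88
tcp_pos: [437.0, -36.0, 86.8]
eef_rot: [-0.283, -3.129, -0.0]
ft_force: [-0.1, 0.9, -1.1]
opening: 0.136
grasp_force: 44.6
```

```bash
python3 -c "
from h import *
s=sense();print(np.round(s['wrist_torque'],2))
plan((437.7,-36.9,12.8,-10.4))
c=snap('wrist','w7')"
```

```text
[-0.    0.02 -0.03]
t 31.88 tcp [437.  -36.   86.8] phi -10.34 tilt 0.01 ft [-0.1  0.9 -1.1] open 11.6 gf 44.6
(437.7, -36.9, 12.8, -10.4) -> [-0.02, -0.01, 1.48] 0.01
```

View pics/w7.png

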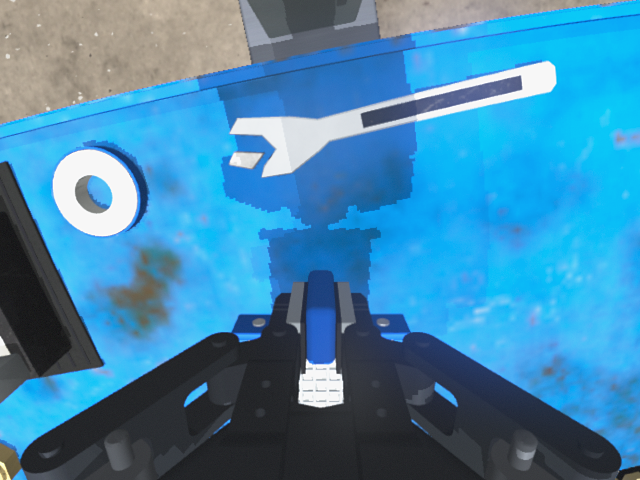

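The clean cassette is gripped squarely (bezel level at y≈322). I'll lower it in line with the slot.

Emit:
{"fn": "move_arm", "kwargs": {"dp": [[-0.02, -0.01, 0.3], [-0.02, -0.01, 0.7], [-0.02, -0.01, 1.1], [-0.02, -0.01, 1.35], [-0.02, -0.01, 1.47], [-0.02, -0.01, 1.47], [-0.02, -0.01, 1.47]], "turn": [0, 0, 0, 0, 0, 0, 0]}}

```text
time_s: 32.8
tcp_pos: [438.0, -37.4, 13.8]
eef_rot: [0.285, 3.128, -0.0]
ft_force: [0.2, -0.6, -1.2]
opening: 0.132
grasp_force: 44.6
```

```bash
python3 -c "
from h import *
plan((437.7,-36.9,12.8,-10.4),(487,-46,12.8,-10.4),(520,-52.1,12.8,-10.4),(549,-57.3,12.8,-10.4))"
```

```text
t 32.8 tcp [438.  -37.4  13.8] phi -10.42 tilt 0.03 ft [ 0.2 -0.6 -1.2] open 11.3 gf 44.6
(437.7, -36.9, 12.8, -10.4) -> [0.01, 0.01, 0.02] -0.0
(487, -46, 12.8, -10.4) -> [-0.99, 0.01, 0.02] -0.0
(520, -52.1, 12.8, -10.4) -> [-1.67, 0.01, 0.02] -0.0
(549, -57.3, 12.8, -10.4) -> [-2.25, 0.01, 0.02] -0.0
```

Emit:
{"fn": "move_arm", "kwargs": {"dp": [[-0.2, 0.01, 0.02], [-0.5, 0.01, 0.02], [-0.8, 0.01, 0.02], [-1.1, 0.01, 0.02], [-1.35, 0.01, 0.02], [-1.5, 0.01, 0.02], [-1.5, 0.01, 0.02]], "turn": [0, 0, 0, 0, 0, 0, 0]}}

```text
time_s: 33.67
tcp_pos: [512.1, -50.6, 12.4]
eef_rot: [0.285, 3.128, -0.0]
ft_force: [-0.6, 0.6, -0.3]
opening: 0.132
grasp_force: 44.6
```

```bash
python3 -c "
from h import *
s=sense();print(np.round(s['wrist_torque'],2))
plan((549,-57.3,12.9,-10.4))"
```

```text
[-0.04  0.03 -0.02]
t 33.67 tcp [512.1 -50.6  12.4] phi -10.43 tilt 0.02 ft [-0.6  0.6 -0.3] open 11.2 gf 44.6
(549, -57.3, 12.9, -10.4) -> [-0.75, 0.0, -0.01] -0.0
```

Emit:
{"fn": "move_arm", "kwargs": {"dp": [[-0.2, 0, 0], [-0.4, 0, 0], [-0.6, 0, 0], [-0.7, 0, 0], [-0.72, 0, 0], [-0.72, 0, 0]], "turn": [0, 0, 0, 0, 0, 0]}}

```text
time_s: 34.42
tcp_pos: [547.0, -56.9, 12.3]
eef_rot: [-0.285, -3.129, 0.0]
ft_force: [0.3, 0.5, -0.7]
opening: 0.126
grasp_force: 44.8
```

Emit:
{"fn": "move_arm", "kwargs": {"dp": [[-0.02, 0, 0], [-0.04, 0, 0], [-0.06, 0, 0], [-0.06, 0, 0]], "turn": [0, 0, 0, 0]}}

```text
time_s: 34.92
tcp_pos: [550.2, -57.5, 12.3]
eef_rot: [0.285, 3.128, -0.0]
ft_force: [0.8, 0.1, -0.4]
opening: 0.14
grasp_force: 44.8
```

```bash
python3 -c "
from h import *
s=sense();print(np.round(s['wrist_torque'],2))
plan((551,-57.7,12.4,-10.4))"
```

```text
[ 0.   -0.02 -0.04]
t 34.92 tcp [550.2 -57.5  12.3] phi -10.42 tilt 0.01 ft [ 0.8  0.1 -0.4] open 11.9 gf 44.8
(551, -57.7, 12.4, -10.4) -> [-0.02, -0.0, -0.0] -0.0
```

Emit:
{"fn": "move_arm", "kwargs": {"dp": [[-0.02, 0, 0], [-0.03, 0, 0], [-0.03, 0, 0]], "turn": [0, 0, 0]}}

```text
time_s: 35.3
tcp_pos: [551.6, -57.8, 12.3]
eef_rot: [0.285, 3.129, -0.0]
ft_force: [-0.3, -0.3, -1.1]
opening: 0.139
grasp_force: 44.8
```

Emit:
{"fn": "move_arm", "kwargs": {"dp": [[-0.02, 0, 0], [-0.03, 0, 0], [-0.03, 0, 0]], "turn": [0, 0, 0]}}

```text
time_s: 35.67
tcp_pos: [552.5, -58.0, 12.3]
eef_rot: [-0.285, -3.127, 0.0]
ft_force: [-3.7, 1.4, 4.5]
opening: 0.136
grasp_force: 45.3
```

Emit:
{"fn": "move_arm", "kwargs": {"dp": [[-0.02, 0, 0], [-0.03, 0, 0], [-0.03, 0, 0]], "turn": [0, 0, 0]}}

```text
time_s: 36.05
tcp_pos: [552.5, -58.0, 12.3]
eef_rot: [-0.285, -3.124, 0.0]
ft_force: [-14.6, 2.6, 11.4]
opening: 0.133
grasp_force: 46.6
```

```bash
python3 -c "
from h import *
s=sense();print(np.round(s['wrist_torque'],2))
plan()"
```

```text
[ 0.78  2.76 -0.06]
t 36.05 tcp [552.5 -58.   12.3] phi -10.41 tilt 0.26 ft [-14.6   2.6  11.4] open 11.4 gf 46.6
```

The bezel is on its stop, so I'll release, rise, and move above the blue valve. Its grip on the mat was at (402.7,-271.1,48.9), φ 2.7.

Emit:
{"fn": "move_arm", "kwargs": {"dp": [[0.02, 0, 0], [0.02, 0, 0], [0.02, 0, 0], [0.02, 0, 0], [0.02, 0, 0], [0.02, 0, 0]], "turn": [0, 0, 0, 0, 0, 0], "gripper": 45}}

```text
time_s: 36.8
tcp_pos: [553.5, -58.2, 12.3]
eef_rot: [0.285, 3.129, -0.0]
ft_force: [0.3, 0.2, 0.4]
opening: 0.526
grasp_force: 0.0
```

Emit:
{"fn": "move_arm", "kwargs": {"dp": [[0, 0, -0.2], [0, 0, -0.7], [0, 0, -1.4], [0.4, 0, -2.2], [1.0, 0, -3.0], [1.4, 0, -3.7], [1.4, 0, -3.7], [1.4, 0, -3.7]], "turn": [0, 0, 0, 0, 0, 0, 0, 0]}}

```text
time_s: 37.8
tcp_pos: [484.8, -45.6, 197.3]
eef_rot: [0.285, 3.128, -0.0]
ft_force: [-0.0, 0.3, -0.9]
opening: 0.522
grasp_force: 0.0
```

```bash
python3 -c "
from h import *
c=snap('wrist','w8');W=cloud(c);g=lambda *a:gfit(c,W,*a)
cv2.imwrite('pics/w8c.png',cv2.resize(c['pixels'][220:400,240:440],None,fx=3,fy=3,interpolation=cv2.INTER_CUBIC))
plan((402.7,-271.1,175,2.7),(402.7,-271.1,48.9,2.7))"
```

```text
t 37.85 tcp [484.8 -45.6 196.9] phi -10.42 tilt 0.04 ft [ 0.2 -0.4  0.1] open 44.9 gf 0.0
(402.7, -271.1, 175, 2.7) -> [0.8, -4.73, 0.44] -1.31
(402.7, -271.1, 48.9, 2.7) -> [0.8, -4.73, 2.96] -1.31
```

View pics/w8c.png

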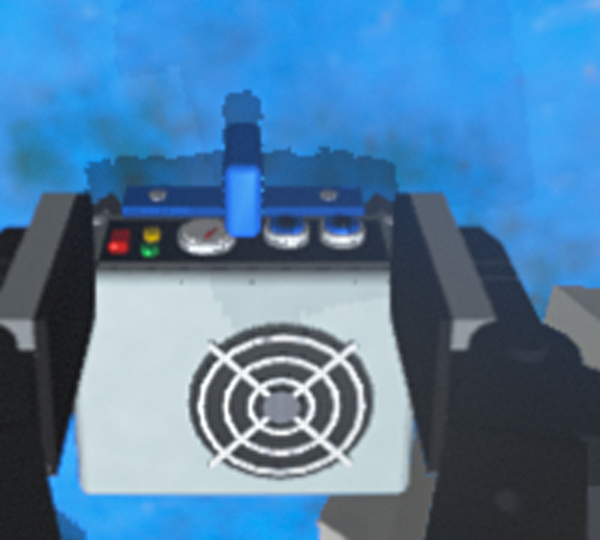

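The blue bezel sits flush and parallel against the panel (crop y≈200), so it's home. Now the blue valve.

Emit:
{"fn": "move_arm", "kwargs": {"dp": [[0.1, -0.4, 0.1], [0.2, -1.1, 0.2], [0.3, -1.9, 0.3], [0.5, -2.7, 0.44], [0.6, -3.5, 0.44], [0.7, -4.2, 0.44], [0.8, -4.6, 0.44], [0.8, -4.73, 0.44], [0.8, -4.73, 0.44], [0.8, -4.73, 0.44], [0.8, -4.73, 0.44]], "turn": [-0.1, -0.3, -0.5, -0.7, -0.9, -1.1, -1.25, -1.31, -1.31, -1.31, -1.31], "gripper": 72}}

```text
time_s: 39.22
tcp_pos: [403.0, -270.2, 175.3]
eef_rot: [-0.075, 3.141, 0.0]
ft_force: [0.6, -0.5, -0.1]
opening: 0.842
grasp_force: 0.0
```

```bash
python3 -c "
from h import *
c=load('w8');print('new pull',px(c,320.8,287,42).round(1))
plan((402.7,-271.1,48.9,2.7))"
```

```text
new pull [552.5 -58.9  42. ]
t 39.23 tcp [ 403.  -270.2  175.3] phi 2.74 tilt 0.0 ft [ 0.6 -0.5 -0.1] open 71.9 gf 0.0
(402.7, -271.1, 48.9, 2.7) -> [0.01, -0.02, 2.53] 0.0
```

Emit:
{"fn": "move_arm", "kwargs": {"dp": [[0, -0.02, 0.3], [0, -0.02, 0.8], [0, -0.02, 1.4], [0, -0.02, 2.0], [0, -0.02, 2.4], [0, -0.02, 2.53], [0, -0.02, 2.53], [0, -0.02, 2.53]], "turn": [0, 0, 0, 0, 0, 0, 0, 0]}}

```text
time_s: 40.22
tcp_pos: [402.9, -272.0, 49.6]
eef_rot: [-0.074, 3.14, -0.001]
ft_force: [-0.3, -0.8, -0.1]
opening: 0.846
grasp_force: 0.0
```

Emit:
{"fn": "move_arm", "kwargs": {"dp": [[0, 0, 0], [0, 0, 0], [0, 0, 0], [0, 0, 0], [0, 0, 0], [0, 0, 0], [0, 0, 0], [0, 0, 0]], "turn": [0, 0, 0, 0, 0, 0, 0, 0], "gripper": 20, "grip_force": 60}}

```text
time_s: 41.22
tcp_pos: [402.6, -271.4, 49.5]
eef_rot: [-0.074, 3.141, 0.0]
ft_force: [-2.8, 5.0, 14.8]
opening: 0.497
grasp_force: 56.0
```

```bash
python3 -c "
from h import *
plan((402.7,-271.1,130,2.7),(468.2,8,130,-14.6),(468.2,8,46.5,-14.6))"
```

```text
t 41.23 tcp [ 402.6 -271.4   49.5] phi 2.7 tilt 0.02 ft [-2.8  5.  14.8] open 42.4 gf 56.0
(402.7, -271.1, 130, 2.7) -> [-0.0, 0.01, -1.61] 0.0
(468.2, 8, 130, -14.6) -> [-1.57, 5.52, -1.61] 1.73
(468.2, 8, 46.5, -14.6) -> [-1.57, 5.52, 0.06] 1.73
```

Emit:
{"fn": "move_arm", "kwargs": {"dp": [[0, 0, -0.2], [0, 0, -0.7], [0, 0, -1.3], [-0.1, 0.3, -1.6], [-0.3, 0.9, -1.6], [-0.5, 1.7, -1.6], [-0.7, 2.5, -1.6], [-0.9, 3.3, -1.6], [-1.1, 4.1, -1.6], [-1.3, 4.8, -1.6], [-1.5, 5.3, -1.6], [-1.57, 5.5, -1.6]], "turn": [0, 0, 0, 0.1, 0.3, 0.5, 0.7, 0.9, 1.1, 1.4, 1.6, 1.73]}}

```text
time_s: 42.72
tcp_pos: [468.2, 8.7, 128.8]
eef_rot: [-0.398, -3.116, -0.001]
ft_force: [-0.5, -0.9, -2.7]
opening: 0.488
grasp_force: 57.9
```

Emit:
{"fn": "move_arm", "kwargs": {"dp": [[0, 0, 0], [0, 0, 0], [0, 0, 0.3], [0, 0, 0.7], [0, 0, 1.1], [0, 0, 1.35], [0, 0, 1.4], [0, 0, 1.4]], "turn": [0, 0, 0, 0, 0, 0, 0, 0]}}

```text
time_s: 43.72
tcp_pos: [468.2, 6.3, 59.2]
eef_rot: [0.4, 3.116, -0.0]
ft_force: [0.4, 0.8, -2.2]
opening: 0.492
grasp_force: 57.9
```

```bash
python3 -c "
from h import *
plan((468.2,8,46.7,-14.6))"
```

```text
t 43.73 tcp [468.2   6.3  59.2] phi -14.63 tilt 0.02 ft [ 0.4  0.8 -2.2] open 42.1 gf 57.9
(468.2, 8, 46.7, -14.6) -> [0.01, 0.03, 0.25] -0.0
```

Emit:
{"fn": "move_arm", "kwargs": {"dp": [[0, 0.03, 0.1], [0, 0.03, 0.2], [0, 0.03, 0.25], [0, 0.03, 0.25], [0, 0.03, 0.25]], "turn": [0, 0, 0, 0, 0]}}

```text
time_s: 44.35
tcp_pos: [468.6, 8.0, 46.6]
eef_rot: [0.4, 3.116, -0.0]
ft_force: [-2.9, 0.0, 10.7]
opening: 0.489
grasp_force: 57.8
```

Emit:
{"fn": "move_arm", "kwargs": {"dp": [[0, 0, 0], [0, 0, 0], [0, 0, 0], [0, 0, 0], [0, 0, 0], [0, 0, 0]], "turn": [0, 0, 0, 0, 0, 0], "gripper": 72}}

```text
time_s: 45.1
tcp_pos: [468.5, 8.0, 46.3]
eef_rot: [-0.4, -3.116, 0.0]
ft_force: [0.2, 1.0, 0.6]
opening: 0.843
grasp_force: 0.0
```

Emit:
{"fn": "move_arm", "kwargs": {"dp": [[0, 0, -0.2], [0, 0, -0.7], [0, 0, -1.4], [0, 0, -2.2], [0, 0, -2.6], [0, 0, -2.6]], "turn": [0, 0, 0, 0, 0, 0]}}

```text
time_s: 45.85
tcp_pos: [469.0, 8.0, 177.9]
eef_rot: [0.399, 3.113, 0.001]
ft_force: [-0.6, -0.4, -0.5]
opening: 0.843
grasp_force: 0.0
```

```bash
python3 -c "
from h import *
plan((404.2,-358.6,175,2.7))"
```

```text
t 45.85 tcp [469.    8.  177.9] phi -14.62 tilt 0.15 ft [-0.6 -0.4 -0.5] open 72.0 gf 0.0
(404.2, -358.6, 175, 2.7) -> [-0.6, -7.42, 0.05] -1.73
```

Emit:
{"fn": "move_arm", "kwargs": {"dp": [[0, -0.4, 0], [-0.1, -1.1, 0], [-0.2, -2.0, 0], [-0.25, -3.0, 0], [-0.3, -4.0, 0], [-0.4, -5.0, 0], [-0.5, -5.9, 0], [-0.55, -6.7, 0], [-0.6, -7.2, 0.05], [-0.6, -7.42, 0.05], [-0.6, -7.42, 0.05], [-0.6, -7.42, 0.05]], "turn": [-0.1, -0.3, -0.5, -0.7, -0.9, -1.1, -1.3, -1.5, -1.65, -1.73, -1.73, -1.73]}}

```text
time_s: 47.35
tcp_pos: [404.4, -357.4, 173.9]
eef_rot: [-0.075, 3.141, 0.001]
ft_force: [0.6, 0.7, 1.1]
opening: 0.84
grasp_force: 0.0
```

Emit:
{"fn": "move_arm", "kwargs": {"dp": [[0, 0, 0], [0, 0, 0]], "turn": [0, 0]}}

```text
time_s: 47.6
tcp_pos: [404.2, -358.2, 174.0]
eef_rot: [-0.075, 3.141, -0.0]
ft_force: [0.8, 0.1, 0.1]
opening: 0.842
grasp_force: 0.0
```

```bash
python3 -c "
from h import *
plan((404.2,-358.6,46.4,2.7))"
```

```text
t 47.6 tcp [ 404.2 -358.2  174. ] phi 2.72 tilt 0.01 ft [0.8 0.1 0.1] open 71.9 gf 0.0
(404.2, -358.6, 46.4, 2.7) -> [0.0, -0.01, 2.55] 0.0
```

Emit:
{"fn": "move_arm", "kwargs": {"dp": [[0, 0, 0.3], [0, 0, 0.8], [0, -0.01, 1.4], [0, -0.01, 2.0], [0, -0.01, 2.4], [0, -0.01, 2.55], [0, -0.01, 2.55], [0, -0.01, 2.55]], "turn": [0, 0, 0, 0, 0, 0, 0, 0]}}

```text
time_s: 48.6
tcp_pos: [404.3, -359.3, 47.1]
eef_rot: [-0.073, 3.14, -0.001]
ft_force: [-0.3, -0.3, -0.5]
opening: 0.845
grasp_force: 0.0
```

Emit:
{"fn": "move_arm", "kwargs": {"dp": [[0, 0, 0], [0, 0, 0], [0, 0, 0], [0, 0, 0], [0, 0, 0], [0, 0, 0], [0, 0, 0], [0, 0, 0]], "turn": [0, 0, 0, 0, 0, 0, 0, 0], "gripper": 20, "grip_force": 60}}

```text
time_s: 49.6
tcp_pos: [404.0, -358.6, 47.0]
eef_rot: [0.074, -3.141, -0.001]
ft_force: [-3.6, 6.4, 15.3]
opening: 0.474
grasp_force: 58.3
```

```bash
python3 -c "
from h import *
plan((404,-358,130,2.7),(455.9,-84,130,-12.7),(455.9,-84,44,-12.7))"
```

```text
t 49.6 tcp [ 404.  -358.6   47. ] phi 2.71 tilt 0.03 ft [-3.6  6.4 15.3] open 40.4 gf 58.3
(404, -358, 130, 2.7) -> [-0.0, 0.01, -1.66] 0.0
(455.9, -84, 130, -12.7) -> [-1.3, 5.44, -1.66] 1.54
(455.9, -84, 44, -12.7) -> [-1.3, 5.44, 0.06] 1.54
```

Emit:
{"fn": "move_arm", "kwargs": {"dp": [[0, 0, -0.2], [0, 0, -0.7], [0, 0, -1.3], [-0.1, 0.3, -1.66], [-0.3, 0.9, -1.66], [-0.5, 1.7, -1.66], [-0.6, 2.5, -1.66], [-0.8, 3.3, -1.66], [-1.0, 4.1, -1.66], [-1.1, 4.8, -1.66], [-1.2, 5.25, -1.66], [-1.3, 5.44, -1.66]], "turn": [0, 0, 0, 0.1, 0.3, 0.5, 0.7, 0.9, 1.1, 1.3, 1.45, 1.54]}}

```text
time_s: 51.1
tcp_pos: [456.2, -82.5, 129.5]
eef_rot: [-0.346, -3.122, -0.0]
ft_force: [0.4, 0.1, -1.4]
opening: 0.46
grasp_force: 60.5
```

Emit:
{"fn": "move_arm", "kwargs": {"dp": [[0, 0, 0], [0, 0, 0], [0, 0, 0.3], [0, 0, 0.7], [0, 0, 1.1], [0, 0, 1.35], [0, 0, 1.4], [0, 0, 1.4]], "turn": [0, 0, 0, 0, 0, 0, 0, 0]}}

```text
time_s: 52.1
tcp_pos: [456.3, -84.5, 59.7]
eef_rot: [0.348, 3.122, -0.0]
ft_force: [0.1, -1.1, -1.8]
opening: 0.47
grasp_force: 60.8
```

```bash
python3 -c "
from h import *
plan((455.9,-83.9,44.2,-12.7))"
```

```text
t 52.1 tcp [456.3 -84.5  59.7] phi -12.73 tilt 0.02 ft [ 0.1 -1.1 -1.8] open 40.1 gf 60.8
(455.9, -83.9, 44.2, -12.7) -> [0.01, 0.01, 0.31] -0.0
```

Emit:
{"fn": "move_arm", "kwargs": {"dp": [[0.01, 0.01, 0.15], [0.01, 0.01, 0.25], [0.01, 0.01, 0.31], [0.01, 0.01, 0.31], [0.01, 0.01, 0.31]], "turn": [0, 0, 0, 0, 0]}}

```text
time_s: 52.72
tcp_pos: [455.6, -83.7, 44.2]
eef_rot: [-0.348, -3.122, 0.0]
ft_force: [-4.2, 0.8, 13.0]
opening: 0.464
grasp_force: 60.5
```

Emit:
{"fn": "move_arm", "kwargs": {"dp": [[0, 0, 0], [0, 0, 0], [0, 0, 0], [0, 0, 0], [0, 0, 0], [0, 0, 0]], "turn": [0, 0, 0, 0, 0, 0], "gripper": 72}}

```text
time_s: 53.48
tcp_pos: [455.8, -83.8, 43.8]
eef_rot: [-0.348, -3.122, 0.0]
ft_force: [0.0, -0.5, -0.4]
opening: 0.843
grasp_force: 0.0
```

Emit:
{"fn": "move_arm", "kwargs": {"dp": [[0, 0, -0.2], [0, 0, -0.7], [0, 0, -1.4], [0, 0, -2.2], [0.2, 0, -3.2], [0.5, 0, -4.2], [0.52, 0, -5.1], [0.52, 0, -5.1], [0.52, 0, -5.1]], "turn": [0, 0, 0, 0, 0, 0, 0, 0, 0]}}

```text
time_s: 54.6
tcp_pos: [430.1, -77.9, 298.8]
eef_rot: [-0.348, -3.122, 0.0]
ft_force: [0.4, -0.2, -0.9]
opening: 0.843
grasp_force: 0.0
```

```bash
python3 - <<'E'
from h import *
plan()
c=snap('wrist','w9');W=cloud(c);g=lambda *a:gfit(c,W,*a)
print('was: tester 611,-71.2; blueall 493.5,-0.7,-15.07; bluebase 492.6,-0.6; blackbase 503.5,-94.3; blackcoil 449.4,-82.2')
g(530,680,-150,30,53,62,'tester')
g(430,565,-40,50,28,84,'blueall');g(430,565,-40,50,28,42,'bluebase');g(420,550,-120,-50,28,40,'blackbase');g(420,550,-120,-50,70,84,'blackcoil')
E
```

```text
t 54.6 tcp [430.1 -77.9 298.8] phi -12.71 tilt 0.01 ft [ 0.4 -0.2 -0.9] open 72.0 gf 0.0
was: tester 611,-71.2; blueall 493.5,-0.7,-15.07; bluebase 492.6,-0.6; blackbase 503.5,-94.3; blackcoil 449.4,-82.2
tester 4910 c [611.  -70.3] size [ 83.4 107.9] yaw -10.74 z 57.3
blueall 2719 c [494.2  -1.1] size [110.8  41.1] yaw -14.72 z 39.3
bluebase 1444 c [493.6  -1.1] size [109.9  42.6] yaw -14.72 z 37.8
blackbase 726 c [507.1 -96.9] size [42.7 39.7] yaw -11.95 z 36.2
blackcoil 300 c [450.7 -85.4] size [33.4 34.7] yaw -12.27 z 79.0
```

View pics/w9.png

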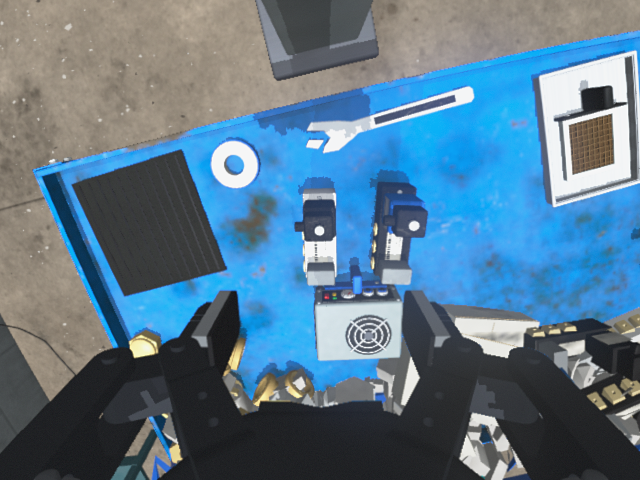

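Both valves stand upright on their spots, within about 3 mm of the start. The clean cassette is in the slot (358,275), the dirty one is in the tray (592,140), and the robot is clear.

```bash
python3 -c "
from rig import *
print(job_done())"
```

```text
the job is handed in; nothing more can be done
None
```

The job is handed in at about 55 s of the 141 s allowed: the clean cassette is home against its stop, the dirty one lies flat in the wash tray, both valves stand upright within about 3 mm of their starting spots, and the tee was never touched; no verdict came back.

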